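# Tip two bearing sleeves from a scoop into the empty cell of a divided tray

## Robot

A 6-joint arm with a two-finger parallel gripper is mounted at the origin on the work surface. World frame = base frame: x ahead of the robot, y to its left, z up, the work surface at z = 0. Lengths are in m, angles in rad, forces in N, time in s.
With the tool pointing down it reaches from about 0.375 to 0.975 m from the base axis. Payload 3.8 kg.
Tool frame: the origin (TCP) lies at the very end of the fingers, on their centre line; the grasp point (between the pads) lies behind it (bot.tcp_to_grasp is the y of the grasp point in the tool frame, in m); y points along the fingers, z is the direction in which the jaws open and shut, and the axes are right-handed (so a half turn about y gives the same grasp; the last joint's range is limited). The gripper opens to 85 mm and grips with 20 to 120 N. Pads are 22 mm wide; open, the fingers measure 114 mm over their backs; the gripper's body (76 mm by 85 mm) begins 54 mm behind the grasp point. The pads swing forward as they close: fully open they stand 13 mm farther back than shut.
Start: joints at [-1.325, 0.264, 1.604, -0, 1.274, -0.037], TCP at [0.188, -0.648, 0.231] pointing down, gripper open.
Joint ranges: [-2.63, 2.63], [-0.94, 2.18], [0.31, 2.57], [-1.31, 4.45], [0, 2.66], [-2.55, 2.55]. Speed limits (rad/s): [2.57, 2.57, 3.14, 3.14, 3.14, 3.14].

## Interface

Orientations are given as a rotation vector (axis times angle).
In Python, from workcell import bot, optics, workorder gives the robot as it stands.
- The arm moves only by the shell command python3 -m handwheel 'ROWS' [FORCE]. ROWS is JSON, a list of rows, each a list of 7 numbers: the shift along the tool's x, y, z in m, then the turn, a rotation vector about the tool's x, y, z in rad, then the opening, from 0 (shut) to 1 (fully open). A call has 1 to 8 rows; each row shifts and turns the commanded pose from where the row before left it, along the tool's axes as they then stand; what a row does not reach is not made up. A row lasts 1/8 s, in which the tool goes at most 62.5 mm and 10.7 degrees, less where a joint would pass 70% of its speed; a pose out of reach is approached as far as the arm can. A call with a gripper value outside its range is refused whole. The fingers move at their own pace and stop on an object; FORCE is the grip in N (left out, the last holds). Time passes only in rows, so rows that do not move let the fingers close. It gives the time, the measured TCP pose, the force and the opening at its end, in the units of the state.
- bot.read_state(): the state, without advancing time (a new reading comes with each control period).
- optics.read_camera(name): name is "side" or "top" or "wrist"; returns a dict with "image" (480x640x3 uint8, red, green, blue), "z_map" (480x640 float32, m along the optical axis (not along the pixel's ray), 0 where there is no reading), "mtx" (3x3 intrinsics, pixels), "dist" ([k1, k2, p1, p2, k3] as OpenCV has them; the pictures are not rectified), "world_from_camera" (4x4, takes a point from camera to world coordinates); the wrist camera has in their place "hand_eye" (4x4, takes a point from camera to tool coordinates, whose origin is the TCP and whose axes are the tool frame's). Camera axes: x right, y down, z forward; pixel columns grow to the right and rows downward; lengths in m; the calibration is good to about 2 mm. A picture is of the moment at which its call begins: read the wrist's pose just before it.
- workorder.finish_job(): hands the job in, once; it reports no verdict.
The state is a dict: "time": time; "q": joint angles; "joint_vel": joint speeds; "joint_torque": joint torques, N m; "tool_pos": TCP position; "tcp_rot": TCP orientation; "wrist_force": force on the tool from outside, world axes, zero at the start; "torque": the same for the moment, N m; "width": opening from 0.0 (shut) to 1.0 (fully open).
Only numpy, scipy, OpenCV 4.12 (cv2) and the standard library are available. Lean on these libraries where they do the work, as an engineer would, in place of code of your own. Each camera call takes 0.05 s, during which the arm holds its last target.

## Task

Draw the scoop with the two bearing sleeves out from under the linear axis (the bridge over its mouth can be reached there, its handle cannot) and set it down on the open bench; then take it again by its rear handle, carry it to the divided tray and tip both sleeves into the empty, rubber-lined cell. Finish with the empty scoop standing level on the bench, let go. Do not pick up the sleeves with the fingers, and leave everything else where it is.

Things in the scene. Friction and masses are not known exactly. Their poses are not given: they have to be found in the camera images.
- scoop: open-nosed dark steel scoop, 222 long with handle, 76 wide, 160 g empty. Origin: on its underside, midway along the trough; x points to the open nose (trough x = -75 to +74), z up. Trough 70 wide inside, side walls 34 high, 3 thick; back wall top at z = 57. Feet at x = -66 and +20. Starts with its handle under the axis.
- scoop_bridge (a point): centre of the bridge of the scoop: a level bar across the trough near the nose, 10 thick along scoop x, 76 long along scoop y, 14 high (z 54 to 68), at scoop x = +39; axes as the scoop's. The gap under it is about 31 high, so a finger hanging below it blocks the bearings.
- scoop_handle (a point): centre of the scoop's rear handle: black bar along scoop x, 68 long (x = -148 to -80), 18 wide, 20 high, centre 45 above the scoop's underside, at scoop x = -115; axes as the scoop's
- scoop_nose (a point): middle of the front edge of the trough floor (upper face), at scoop x = +74, z = 27; axes as the scoop's. The floor is 3 thick and slopes up to the nose by 0.14 rad: the bearings lie against the back wall while the scoop stands level and do not roll before it is pitched nose-down by 0.14 rad, all out by 0.55 rad if tipped slowly.
- bearing_a: long steel bearing sleeve, 28 diameter x 64 long, 90 g; origin at its centre, axis along its y. Lies across the trough, against the back wall.
- bearing_b: second bearing sleeve, the same; lies in front of bearing_a
- tray: fixed plywood tray, 212 x 212, 60 high, walls, floor and dividers 4 thick, divided by a cross into four cells of 100 x 100; origin at the centre of its underside, x and y along its sides. Cell centres at x, y = +-52.
- pad: black rubber pad, 96 x 96 x 4, fixed on the floor of the one empty cell of the tray; origin at the centre of its underside, that is at the cell's centre, 4 above the bench. Axes as the tray's.
- axis: fixed linear axis on two feet, a low bridge. Origin on the bench under its middle; it runs along its x: 420 long (a motor adds 70 at +x), 100 wide (y = +-50); its underside is 90 above the bench, its top 142 (motor top 145). Feet 40 x 100 at x = +-190. The scoop lies crosswise with its handle beneath it and its nose towards the axis's -y.
- motor: square stepper motor standing in a tray cell, 57 x 57; its body is 78 high and its shaft another 16, so it stands above the tray's walls (shaft top 98 above the bench). Leave it where it is; origin at the centre of its underside
- coupling: round shaft coupling standing in a tray cell, 44 diameter, 48 high, below the wall tops. Leave it where it is; origin at the centre of its underside
- bracket: steel angle bracket in a tray cell, 64 x 60, 52 high, below the wall tops. Leave it where it is; origin at the centre of its underside
- offcut: offcut of aluminium profile, 110 x 40 x 40, lying along its x. Leave it where it is; origin at the centre of its underside
- cup: open steel cup, 68 diameter, 62 high. Leave it where it is; origin at the centre of its underside
- bits: black strip of driver bits, 90 x 18, 26 high, along its x. Leave it where it is; origin at the centre of its underside
- tape: roll of clear tape lying flat, 70 diameter, 24 high. Leave it where it is; origin at the centre of its underside
- driver: screwdriver lying along its x, 180 long, about 30 high. Leave it where it is; origin at the centre of its underside (halfway along the tool)
- pliers: pliers lying along their x, about 165 long and 76 wide, 18 high. Leave it where it is; origin at the centre of its underside (at the joint; handles to -x)
- carton: small cardboard box, 100 x 70, 55 high. Leave it where it is; origin at the centre of its underside

How it is judged:
By the outcome, as a careful person would: the job done as asked, in the order asked, and still so for the second after the job is handed in, with the robot touching nothing.
It also fails if it takes over 72 s, if anything falls off the work surface, if the arm or the gripper's body presses on something with over 40 N, if the wrist force passes 120 N, or if a joint passes its speed limit or range.

## Working session

There is one attempt and no reset: what is moved stays moved. The work goes in short steps, Python scripts to look and compute and a shell command to move; the robot and the scene stay as the last step left them, time stands still between calls to the robot, and variables do not carry over. Pictures are saved under pics/ and viewed, and the job is handed in when it is done.

```bash
ls; mkdir -p pics; python3 - <<'E'
from workcell import bot, optics, workorder
import cv2, numpy as np
s=bot.read_state(); print(s, bot.tcp_to_grasp)
for n in ["side","top","wrist"]:
    c=optics.read_camera(n)
    cv2.imwrite(f"pics/{n}0.png",c["image"][:,:,::-1])
    np.savez(f"pics/{n}0.npz",**c)
    print(n,c["mtx"],c["dist"],c.get("world_from_camera",c.get("hand_eye")))
E
```

```text
pics
{'time': 0.0, 'q': array([-1.32490414e+00,  2.64766042e-01,  1.60537920e+00, -3.18876111e-05,
        1.27369403e+00, -3.69362919e-02]), 'joint_vel': array([ 0.00054712, -0.00014309,  0.00027891,  0.00120747, -0.00175284,
        0.00034849]), 'joint_torque': array([-2.90035765e-03, -5.15117240e+01, -3.67313576e+01, -5.05934568e-04,
        1.29573929e-02,  4.94125743e-06]), 'tool_pos': array([ 0.18816034, -0.64748186,  0.22995053]), 'tcp_rot': array([-0.29496807,  2.07224136, -2.06757643]), 'wrist_force': array([-0.4536055 , -0.67861162, -0.1481924 ]), 'torque': array([ 0.01805864, -0.03500436, -0.03740766]), 'width': 1.0010732625960062} -0.0187
side [[549.46541372   0.         319.49024716]
 [  0.         549.46541372 243.83320638]
 [  0.           0.           1.        ]] [-0.10600026  0.          0.          0.          0.        ] [[ 0.89004743 -0.32804255  0.31654962  0.17204559]
 [-0.45586214 -0.64397257  0.61440137 -0.82105847]
 [ 0.00229948 -0.69114934 -0.72270831  1.01704348]
 [ 0.          0.          0.          1.        ]]
top [[463.80158898   0.         320.38589676]
 [  0.         463.80158898 238.46677862]
 [  0.           0.           1.        ]] [-0.00081151  0.          0.          0.          0.        ] [[-0.02672373 -0.99621942  0.08266021  0.48905833]
 [-0.99957374  0.02760272  0.0095092  -0.00192714]
 [-0.01175489 -0.08237086 -0.99653242  1.07777188]
 [ 0.          0.          0.          1.        ]]
wrist [[415.3453432    0.         320.77671998]
 [  0.         415.3453432  235.41393869]
 [  0.           0.           1.        ]] [0.0092993 0.        0.        0.        0.       ] [[ 1.22556082e-03  9.49975143e-01  3.12323111e-01 -8.15114618e-02]
 [-1.77729389e-05 -3.12323324e-01  9.49975863e-01 -1.42283279e-01]
 [ 9.99999249e-01 -1.16980410e-03 -3.65887379e-04  1.77689718e-04]
 [ 0.00000000e+00  0.00000000e+00  0.00000000e+00  1.00000000e+00]]
```

View pics/top0.png

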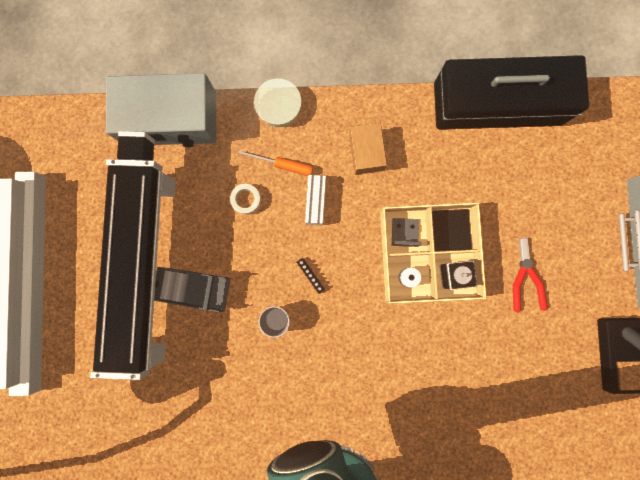

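View pics/side0.png

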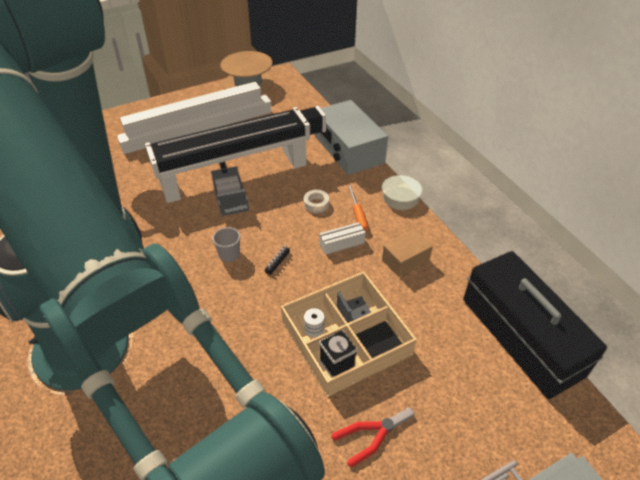

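View pics/wrist0.png

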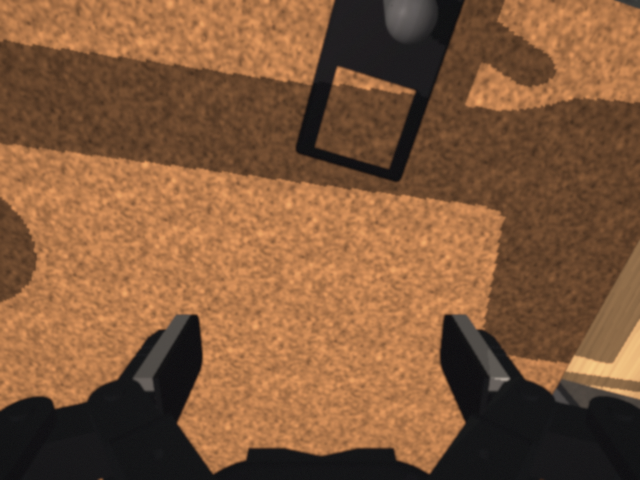

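The top view shows the axis at about (130,265), with the scoop's nose sticking out to (228,290) and its bridge near (208,290). The tray is at (434,252), with the empty black cell top-right at (453,230) and the motor at (461,275). Next I measure positions.

```bash
cat > h.py <<'E'
import numpy as np, cv2
from scipy.spatial.transform import Rotation as R
def world(c,T=None):
    T=c["world_from_camera"] if T is None else T
    h,w=c["z_map"].shape
    u,v=np.meshgrid(np.arange(w),np.arange(h))
    p=cv2.undistortPoints(np.stack([u,v],-1).reshape(-1,1,2).astype(np.float64),c["mtx"],c["dist"]).reshape(h,w,2)
    d=np.concatenate([p,np.ones((h,w,1))],-1)
    P=d*c["z_map"][...,None]
    return P@T[:3,:3].T+T[:3,3], c["z_map"]>0
def ray(c,uv,T=None):
    T=c["world_from_camera"] if T is None else T
    p=cv2.undistortPoints(np.array(uv,float).reshape(-1,1,2),c["mtx"],c["dist"]).reshape(-1,2)
    d=np.c_[p,np.ones(len(p))]@T[:3,:3].T
    return T[:3,3],d
def onplane(c,uv,z,T=None):
    o,d=ray(c,uv,T); return o+d*((z-o[2])/d[:,2])[:,None]
E
python3 - <<'E'
from h import *
for n in ["top","side"]:
    c=dict(np.load(f"pics/{n}0.npz")); W,ok=world(c); im=c["image"]
    # map heights colored
    cv2.imwrite(f"pics/h_{n}.png",np.clip(W[...,2]*1500,0,255).astype(np.uint8))
    x,y,z=W[...,0],W[...,1],W[...,2]
    print(n,"bench z",np.median(z[ok&(abs(z)<.02)]))
    # bridge: region
    for nm,(x0,x1,y0,y1,z0,z1) in dict(bridge=(.25,.5,.15,.34,.058,.085),tray=(.25,.65,-.4,-.1,.052,.07),motor=(.25,.65,-.4,-.1,.075,.12),axistop=(.1,.8,.3,.6,.128,.16)).items():
        m=ok&(x>x0)&(x<x1)&(y>y0)&(y<y1)&(z>z0)&(z<z1)
        if m.sum()<5: print(nm,m.sum());continue
        r=cv2.minAreaRect((W[m][:,:2]*1000).astype(np.float32))
        print(nm,m.sum(),r,"z med",np.median(z[m]),"mean",W[m].mean(0))
c=dict(np.load("pics/top0.npz"))
i=c["image"][230:350,90:260,::-1]; cv2.imwrite("pics/crop_top.png",cv2.resize(i,None,fx=4.5,fy=4.5,interpolation=cv2.INTER_CUBIC)[:600])
c=dict(np.load("pics/side0.npz"))
i=c["image"][140:260,170:300,::-1]; cv2.imwrite("pics/crop_side.png",cv2.resize(i,None,fx=5,fy=5,interpolation=cv2.INTER_CUBIC))
E
```

```text
top bench z -0.00036132417397682914
bridge 215 ((460.2629699707031, 245.90065002441406), (38.900997161865234, 76.18408203125), 80.52607727050781) z med 0.0663507721025769 mean [0.46190462 0.25343671 0.06555067]
tray 1216 ((536.8032836914062, -240.50369262695312), (212.60264587402344, 213.82432556152344), 1.2395403385162354) z med 0.05776852379056363 mean [ 0.5316502  -0.23669393  0.05742363]
motor 714 ((485.68096923828125, -293.01953125), (56.94325256347656, 57.70378875732422), 4.2511820793151855) z med 0.08185037887641111 mean [ 0.48561545 -0.29188343  0.08210629]
axistop 11408 ((549.2691650390625, 407.5162353515625), (100.7989730834961, 502.69085693359375), 86.57794952392578) z med 0.1395497289516856 mean [0.53380494 0.40596168 0.13949455]
side bench z 0.000752600233747236
bridge 157 ((449.7334899902344, 206.09091186523438), (135.2407989501953, 79.93700408935547), 73.8184814453125) z med 0.06490399220765719 mean [0.45992178 0.25072758 0.06461206]
tray 1757 ((537.8367309570312, -238.69427490234375), (215.34713745117188, 218.2488555908203), 1.0751042366027832) z med 0.05701759086980329 mean [ 0.52842167 -0.23864012  0.05729522]
motor 714 ((486.4580993652344, -292.3105163574219), (58.09331130981445, 59.394187927246094), 4.85623836517334) z med 0.08254038137086911 mean [ 0.48519927 -0.29517055  0.08268656]
axistop 4098 ((550.651123046875, 408.76702880859375), (111.04609680175781, 502.2984619140625), 86.0854263305664) z med 0.14106089175311376 mean [0.53427601 0.40086065 0.14041974]
```

View pics/crop_top.png

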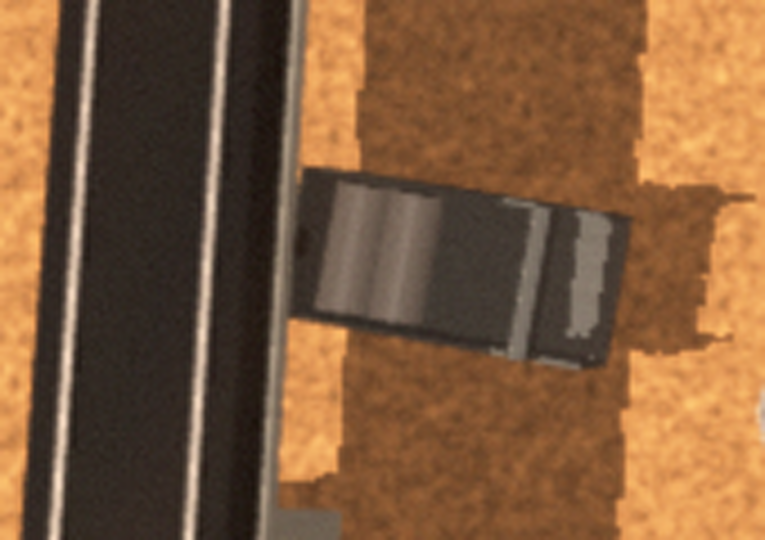

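View pics/crop_side.png

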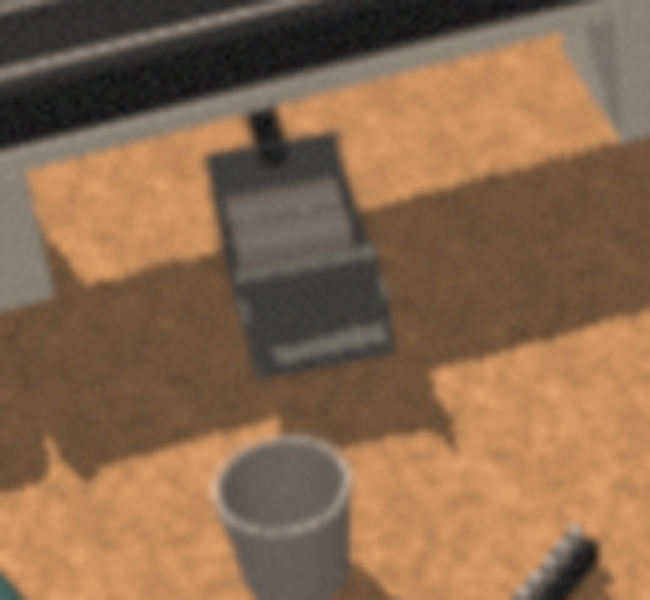

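```bash
python3 - <<'E'
from h import *
for n in ["top","side"]:
    c=dict(np.load(f"pics/{n}0.npz")); W,ok=world(c)
    x,y,z=W[...,0],W[...,1],W[...,2]
    m=ok&(x>.4)&(x<.52)&(y>.18)&(y<.36)&(z>.055)&(z<.08)
    k,lab,st,cen=cv2.connectedComponentsWithStats(m.astype(np.uint8))
    for i in range(1,k):
        if st[i,4]<15: continue
        q=W[lab==i]; print(n,st[i],q.min(0).round(3),q.max(0).round(3),cv2.minAreaRect((q[:,:2]*1000).astype(np.float32)),np.percentile(q[:,2],[10,50,90]).round(3))
    # scoop all, height>0.012
    m=ok&(x>.38)&(x<.54)&(y>.15)&(y<.355)&(z>.012)&(z<.08)
    k,lab,st,cen=cv2.connectedComponentsWithStats(m.astype(np.uint8))
    for i in range(1,k):
        if st[i,4]<50: continue
        q=W[lab==i]; print(n,"all",st[i],cv2.minAreaRect((q[:,:2]*1000).astype(np.float32)))
    print(n,"others")
    m=ok&(x>.15)&(x<.9)&(y>-.5)&(y<.36)&(z>.010)&(z<.2)
    k,lab,st,cen=cv2.connectedComponentsWithStats(m.astype(np.uint8))
    for i in range(1,k):
        if st[i,4]<60: continue
        q=W[lab==i]; r=cv2.minAreaRect((q[:,:2]*1000).astype(np.float32)); print(np.round(cen[i]),np.round(r[0]),np.round(r[1]),round(r[2]),"ztop",np.percentile(q[:,2],95).round(3))
    # edges of bridge by plane
c=dict(np.load("pics/top0.npz"))
b=onplane(c,[[90+548/4.5,230+208/4.5],[90+518/4.5,230+358/4.5],[90+532/4.5,230+208/4.5],[90+508/4.5,230+358/4.5]],.068); print(b)
e=onplane(c,[[90+632/4.5,230+215/4.5],[90+605/4.5,230+368/4.5]],.03);print("nose",e)
E
```

```text
top [202 274  18  38 228] [0.421 0.233 0.055] [0.502 0.271 0.071] ((461.2845458984375, 248.4383087158203), (38.95591354370117, 78.72462463378906), 84.53286743164062) [0.058 0.066 0.069]
top all [ 166  268   65   44 2083] ((468.38299560546875, 290.651611328125), (140.9559326171875, 76.44131469726562), 79.48379516601562)
top others
[496. 102.] [ 863. -384.] [232.  74.] 90 ztop 0.142
[185. 118.] [850. 304.] [112. 100.] 90 ztop 0.102
[278. 111.] [871. 100.] [107.  57.] 90 ztop 0.037
[368. 148.] [ 780. -105.] [101.  71.] 6 ztop 0.057
[305. 186.] [724.  70.] [260. 105.] 42 ztop 0.042
[156. 202.] [627. 353.] [ 14. 223.] 90 ztop 0.14
[245. 198.] [675. 180.] [70. 67.] 43 ztop 0.026
[443. 257.] [ 537. -241.] [213. 214.] 1 ztop 0.084
[406. 233.] [ 587. -187.] [60. 64.] 85 ztop 0.056
[528. 277.] [ 484. -459.] [165.  72.] 3 ztop 0.018
[310. 275.] [494.  34.] [90. 18.] 33 ztop 0.026
[196. 290.] [469. 293.] [146.  76.] 79 ztop 0.066
[410. 277.] [ 483. -189.] [43. 42.] 86 ztop 0.055
[271. 324.] [395. 113.] [66. 66.] 43 ztop 0.063
side [216 190  32  17 172] [0.421 0.217 0.055] [0.501 0.274 0.073] ((4
[... 379 characters left out ...]
93.] [143.  77.] 80 ztop 0.067
[395. 194.] [872. 100.] [ 55. 110.] 0 ztop 0.04
[346. 231.] [726.  71.] [264. 105.] 42 ztop 0.044
[316. 200.] [677. 181.] [71. 68.] 73 ztop 0.028
[227. 242.] [397. 117.] [69. 67.] 81 ztop 0.063
[407. 251.] [ 782. -104.] [105.  75.] 6 ztop 0.059
[277. 259.] [495.  34.] [90. 23.] 35 ztop 0.028
[512. 310.] [ 862. -383.] [233.  76.] 90 ztop 0.141
[345. 331.] [ 538. -239.] [215. 218.] 1 ztop 0.082
[372. 433.] [ 484. -460.] [168.  73.] 2 ztop 0.018
[[0.49694871 0.24619224 0.068     ]
 [0.42543305 0.26118883 0.068     ]
 [0.497156   0.25395037 0.068     ]
 [0.42555771 0.26601077 0.068     ]]
nose [[0.49261832 0.21332904 0.03      ]
 [0.4169737  0.22763365 0.03      ]]
```

```bash
python3 - <<'E'
from h import *
c=dict(np.load("pics/top0.npz")); W,ok=world(c)
r=R.from_rotvec([-0.29496807,  2.07224136, -2.06757643]).as_matrix(); print(r.round(3))
x,y,z=W[...,0],W[...,1],W[...,2]
for nm,(x0,x1,y0,y1,z0,z1) in dict(bits=(.43,.56,-.03,.09,.016,.04),offcut=(.59,.74,-.03,.06,.03,.05),tape=(.62,.73,.12,.24,.015,.03),cup=(.33,.45,.06,.17,.05,.07),tray=(.4,.7,-.4,-.1,.053,.066)).items():
    m=ok&(x>x0)&(x<x1)&(y>y0)&(y<y1)&(z>z0)&(z<z1)
    q=W[m];print(nm,q.min(0).round(3),q.max(0).round(3)); print(cv2.boxPoints(cv2.minAreaRect((q[:,:2]*1000).astype(np.float32))).round())
# axis front
m=ok&(z>.125)&(z<.16)&(y>.3)&(y<.5)
print(cv2.boxPoints(cv2.minAreaRect((W[m][:,:2]*1000).astype(np.float32))).round())
# pad (black, low) in tray
hsv=c["image"].max(-1)
m=ok&(x>.5)&(x<.66)&(y>-.36)&(y<-.22)&(z<.03)&(hsv<60)
print("pad",cv2.minAreaRect((W[m][:,:2]*1000).astype(np.float32)),np.median(z[m]))
c=dict(np.load("pics/side0.npz")); W,ok=world(c); x,y,z=W[...,0],W[...,1],W[...,2]
m=ok&(x>.5)&(x<.66)&(y>-.36)&(y<-.22)&(z<.03)&(c["image"].max(-1)<60)
print("pad",cv2.minAreaRect((W[m][:,:2]*1000).astype(np.float32)),np.median(z[m]))
E
```

```text
[[-0.96  -0.001  0.279]
 [-0.279  0.002 -0.96 ]
 [-0.    -1.    -0.002]]
bits [0.462 0.003 0.016] [0.526 0.061 0.031]
[[452.  17.]
 [462.   3.]
 [532.  49.]
 [523.  63.]]
offcut [ 0.61  -0.006  0.031] [0.721 0.042 0.045]
[[609.   3.]
 [719.  -8.]
 [723.  32.]
 [613.  42.]]
tape [0.64  0.145 0.015] [0.708 0.214 0.029]
[[626. 180.]
 [672. 132.]
 [723. 180.]
 [677. 228.]]
cup [0.362 0.081 0.05 ] [0.429 0.146 0.065]
[[349. 115.]
 [394.  67.]
 [442. 112.]
 [397. 160.]]
tray [ 0.428 -0.348  0.053] [ 0.644 -0.132  0.066]
[[ 428. -136.]
 [ 433. -350.]
 [ 645. -345.]
 [ 641. -131.]]
[[295. 372.]
 [799. 342.]
 [805. 443.]
 [301. 473.]]
pad ((0.0, 0.0), (0.0, 0.0), 0.0) nan
pad ((568.2378540039062, -279.3581848144531), (141.1786346435547, 69.02467346191406), 4.838018417358398) 0.008133138350341684
  return _methods._mean(a, axis=axis, dtype=dtype,
  ret = ret.dtype.type(ret / rcount)
```

```bash
cat >> h.py <<'E'
def down(thz,pitch=0,ax=None):
    t=np.radians(thz); z=np.array([np.cos(t),np.sin(t),0]); y=np.array([0,0,-1.]); x=np.cross(y,z)
    return np.stack([x,y,z],1)
def plan(p,Rm,wps,open_):
    """wps: (pos,R,n). prints rounded rows; integrates the rounding"""
    rows=[]
    p=np.array(p,float)
    for (tp,TR,n) in wps:
        for i in range(n):
            k=n-i
            d=Rm.T@(np.array(tp)-p)/k
            rv=R.from_matrix(Rm.T@TR).as_rotvec()/k
            d=d.round(3); rv=rv.round(3 if i==n-1 else 2)
            rows.append([*d.tolist(),*rv.tolist(),open_])
            p=p+Rm@d; Rm=Rm@R.from_rotvec(rv).as_matrix()
    for i in range(0,len(rows),8): print(str([[float(f"{v:.3f}")+0.0 for v in r] for r in rows[i:i+8]]).replace(" ","").replace("0.0,","0,"))
    print("end",p.round(4),len(rows))
E
cat > st.py <<'E'
from workcell import bot
from h import *
s=bot.read_state(); Rm=R.from_rotvec(s["tcp_rot"]).as_matrix(); p=s["tool_pos"]
E
python3 - <<'E'
from st import *
plan(p,Rm,[((.45,-.25,.24),down(0),8),((.461,.256,.2),down(79.7),9)],.4)
E
```

```text
[[-0.045,-0.001,-0.039,0,-0.16,0,0.4],[-0.051,-0.001,-0.031,0,-0.16,0,0.4],[-0.055,-0.001,-0.022,0,-0.16,0,0.4],[-0.058,-0.001,-0.013,0,-0.16,0,0.4],[-0.059,-0.001,-0.004,0,-0.16,0,0.4],[-0.059,-0.001,0.006,0,-0.16,0,0.4],[-0.058,-0.002,0.015,0,-0.16,0,0.4],[-0.055,-0.001,0.024,0.001,-0.168,-0.002,0.4]]
[[-0.056,0.004,0.001,0,-0.15,0,0.4],[-0.055,0.004,0.01,0,-0.16,0,0.4],[-0.053,0.005,0.018,0,-0.15,0,0.4],[-0.05,0.004,0.026,0,-0.16,0,0.4],[-0.045,0.005,0.034,0,-0.15,0,0.4],[-0.04,0.004,0.04,0,-0.16,0,0.4],[-0.033,0.005,0.046,0,-0.15,0,0.4],[-0.025,0.004,0.05,0,-0.16,0,0.4]]
[[-0.017,0.005,0.054,0,-0.151,0,0.4]]
end [0.4614 0.2563 0.1996] 17
```

```bash
python3 -m handwheel '[[-0.045,-0.001,-0.039,0,-0.16,0,0.4],[-0.051,-0.001,-0.031,0,-0.16,0,0.4],[-0.055,-0.001,-0.022,0,-0.16,0,0.4],[-0.058,-0.001,-0.013,0,-0.16,0,0.4],[-0.059,-0.001,-0.004,0,-0.16,0,0.4],[-0.059,-0.001,0.006,0,-0.16,0,0.4],[-0.058,-0.002,0.015,0,-0.16,0,0.4],[-0.055,-0.001,0.024,0.001,-0.168,-0.002,0.4]]'
python3 -m handwheel '[[-0.056,0.004,0.001,0,-0.15,0,0.4],[-0.055,0.004,0.01,0,-0.16,0,0.4],[-0.053,0.005,0.018,0,-0.15,0,0.4],[-0.05,0.004,0.026,0,-0.16,0,0.4],[-0.045,0.005,0.034,0,-0.15,0,0.4],[-0.04,0.004,0.04,0,-0.16,0,0.4],[-0.033,0.005,0.046,0,-0.15,0,0.4],[-0.025,0.004,0.05,0,-0.16,0,0.4]]'
python3 -m handwheel '[[-0.017,0.005,0.054,0,-0.151,0,0.4],[0,0,0,0,0,0,0.4],[0,0,0,0,0,0,0.4]]'
python3 - <<'E'
from st import *
from workcell import optics
print(s["q"].round(3),p.round(4),Rm.round(3),s["wrist_force"])
c=optics.read_camera("wrist"); np.savez("pics/w1.npz",**c); cv2.imwrite("pics/w1.png",c["image"][:,:,::-1])
T=np.eye(4);T[:3,:3]=Rm;T[:3,3]=p; T=T@c["hand_eye"]
W,ok=world(c,T); x,y,z=W[...,0],W[...,1],W[...,2]
m=ok&(x>.4)&(x<.52)&(y>.2)&(y<.34)&(z>.06)&(z<.08)
k,lab,st,cen=cv2.connectedComponentsWithStats(m.astype(np.uint8))
for i in range(1,k):
    if st[i,4]<50: continue
    q=W[lab==i]; r=cv2.minAreaRect((q[:,:2]*1000).astype(np.float32)); print(cen[i],r,np.percentile(q[:,2],[10,50,90]).round(4))
E
```

```text
time: 1.15
tool_pos: [0.4511, -0.2488, 0.2403]
tcp_rot: [-1.213, 1.203, -1.208]
wrist_force: [1.4, -0.7, 0.3]
width: 0.399
time: 2.15
tool_pos: [0.4597, 0.2009, 0.2041]
tcp_rot: [-1.558, 0.254, -0.256]
wrist_force: [0.1, -0.7, -0.4]
width: 0.402
time: 2.52
tool_pos: [0.4611, 0.2553, 0.1987]
tcp_rot: [-1.569, 0.141, -0.141]
wrist_force: [-0.4, -1.4, 0.5]
width: 0.401
[ 0.46   0.008  1.954 -0.003  1.181 -0.93 ] [0.4611 0.2553 0.1987] [[ 0.984 -0.     0.179]
 [-0.179 -0.003  0.984]
 [ 0.    -1.    -0.003]] [-0.37629241 -1.35573327  0.52040597]
[324.65985498 221.1713909 ] ((465.20245361328125, 257.4015808105469), (9.551841735839844, 75.79345703125), 79.54271697998047) [0.0665 0.0676 0.0685]
```

View pics/w1.png

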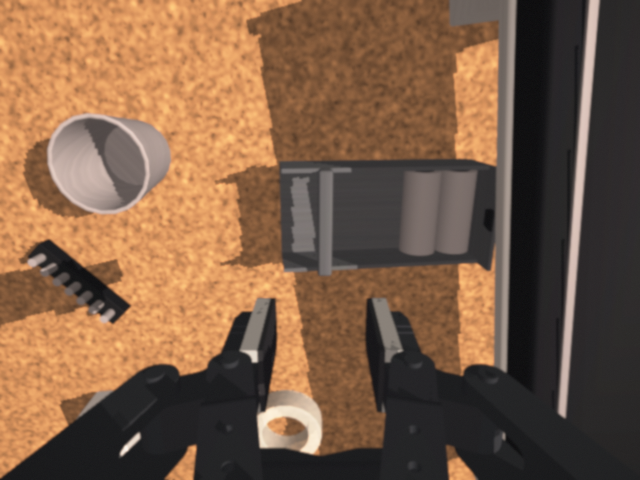

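The wrist view shows the bridge at pixel (325,221), lying between and parallel to the jaws, and both sleeves at (418,212) and (456,212) against the back wall. The top and wrist views agree on the bridge to within 4 mm. Next: descend, grip, lift a little.

```bash
python3 -m handwheel '[[0.001,0.030,0.002,0,0,0,0.4],[0,0.040,0,0,0,0,0.4],[0,0.040,0,0,0,0,0.4],[0,0.030,0,0,0,0,0.4],[0,0.015,0,0,0,0,0.4],[0,0,0,0,0,0,0.4]]'
python3 -m handwheel '[[0,0,0,0,0,0,0],[0,0,0,0,0,0,0],[0,0,0,0,0,0,0],[0,0,0,0,0,0,0]]' 80
python3 - <<'E'
from st import *
print(p.round(4),s["wrist_force"].round(1),s["torque"].round(2),s["width"])
E
```

```text
time: 3.32
tool_pos: [0.4626, 0.2559, 0.0436]
tcp_rot: [-1.569, 0.143, -0.142]
wrist_force: [0.6, -0.2, -0.0]
width: 0.398
time: 3.82
tool_pos: [0.4646, 0.2575, 0.0461]
tcp_rot: [-1.567, 0.138, -0.144]
wrist_force: [0.0, -2.7, 6.0]
width: 0.099
[0.4646 0.2575 0.0461] [ 0.  -2.7  6. ] [-0.47 -0.03 -0.13] 0.09918005957525369
```

```bash
python3 -m handwheel '[[0,-0.004,0,0,0,0,0],[0,-0.006,0,0,0,0,0],[0,-0.006,0,0,0,0,0],[0,0,0,0,0,0,0]]'
python3 - <<'E'
from st import *
from workcell import optics
print(p.round(4),Rm.round(3),s["wrist_force"].round(1),s["torque"].round(2),s["width"])
c=optics.read_camera("side"); np.savez("pics/s2.npz",**c); cv2.imwrite("pics/s2.png",c["image"][:,:,::-1])
c=optics.read_camera("wrist"); cv2.imwrite("pics/w2.png",c["image"][:,:,::-1])
E
```

```text
time: 4.32
tool_pos: [0.4633, 0.2573, 0.0607]
tcp_rot: [-1.568, 0.14, -0.142]
wrist_force: [-0.6, 0.6, -5.0]
width: 0.095
[0.4633 0.2573 0.0607] [[ 0.984  0.002  0.179]
 [-0.179 -0.002  0.984]
 [ 0.002 -1.    -0.001]] [-0.6  0.6 -5. ] [-0.29  0.05  0.01] 0.09464425259431147
```

View pics/s2.png

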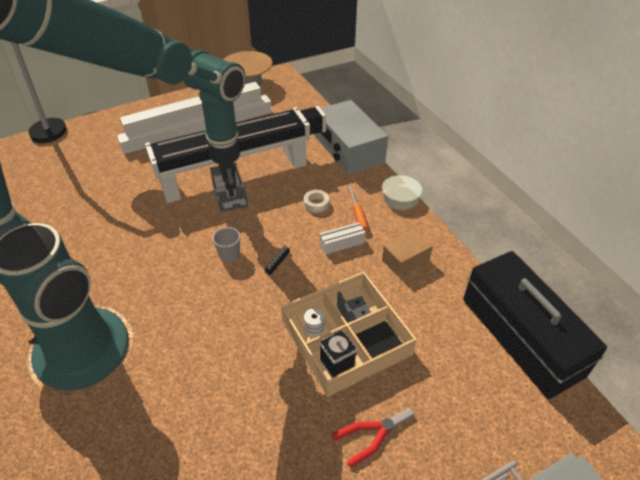

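View pics/w2.png

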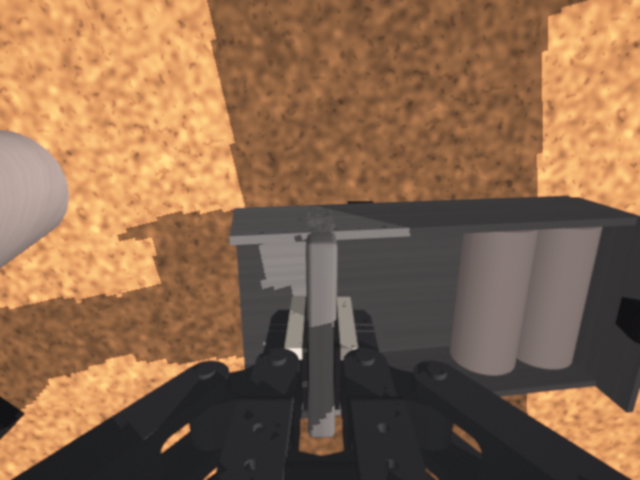

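Held at the bridge, lifted about 15 mm and level, with the sleeves still at the back wall. Next: draw it out and turn it parallel to the axis, clear of the cup at (395,113 mm).

```bash
python3 - <<'E'
from st import *
plan(p,Rm,[((.490,.205,.062),down(75),5),((.50,.19,.062),down(50),5),((.455,.225,.062),down(0),11)],0)
E
```

```text
[[0.007,0,-0.009,0,0.02,0,0.0],[0.007,0,-0.009,0,0.02,0,0.0],[0.008,-0.001,-0.009,0,0.01,0,0.0],[0.008,0,-0.009,0,0.02,0,0.0],[0.008,-0.001,-0.009,0.002,0.012,0.001,0.0],[0.003,0,-0.002,0,0.09,0,0.0],[0.003,0,-0.002,0,0.09,0,0.0],[0.003,0,-0.002,0,0.09,0,0.0]]
[[0.003,0,-0.002,0,0.08,0,0.0],[0.003,0,-0.002,0,0.086,0,0.0],[-0.005,0,0,0,0.08,0,0.0],[-0.005,0,-0.001,0,0.08,0,0.0],[-0.005,0,-0.001,0,0.08,0,0.0],[-0.005,0,-0.001,0,0.08,0,0.0],[-0.005,0,-0.002,0,0.08,0,0.0],[-0.005,0,-0.002,0,0.08,0,0.0]]
[[-0.005,0,-0.003,0,0.08,0,0.0],[-0.004,0,-0.003,0,0.08,0,0.0],[-0.004,0,-0.003,0,0.08,0,0.0],[-0.004,0,-0.003,0,0.08,0,0.0],[-0.003,0,-0.004,0,0.073,0,0.0]]
end [0.455  0.2247 0.0623] 21
```

```bash
python3 -m handwheel '[[0.007,0,-0.009,0,0.02,0,0],[0.007,0,-0.009,0,0.02,0,0],[0.008,-0.001,-0.009,0,0.01,0,0],[0.008,0,-0.009,0,0.02,0,0],[0.008,-0.001,-0.009,0,0.012,0,0],[0.003,0,-0.002,0,0.09,0,0],[0.003,0,-0.002,0,0.09,0,0],[0.003,0,-0.002,0,0.09,0,0]]'
python3 -m handwheel '[[0.003,0,-0.002,0,0.08,0,0],[0.003,0,-0.002,0,0.086,0,0],[-0.005,0,0,0,0.08,0,0],[-0.005,0,-0.001,0,0.08,0,0],[-0.005,0,-0.001,0,0.08,0,0],[-0.005,0,-0.001,0,0.08,0,0],[-0.005,0,-0.002,0,0.08,0,0],[-0.005,0,-0.002,0,0.08,0,0]]'
python3 -m handwheel '[[-0.005,0,-0.003,0,0.08,0,0],[-0.004,0,-0.003,0,0.08,0,0],[-0.004,0,-0.003,0,0.08,0,0],[-0.004,0,-0.003,0,0.08,0,0],[-0.003,0,-0.004,0,0.073,0,0],[0,0,0,0,0,0,0],[0,0,0,0,0,0,0]]'
python3 - <<'E'
from st import *
from workcell import optics
print(p.round(4),Rm.round(3),s["wrist_force"].round(1),s["torque"].round(2),s["width"])
c=optics.read_camera("side"); np.savez("pics/s3.npz",**c); cv2.imwrite("pics/s3.png",cv2.resize(c["image"][80:320,120:440,::-1],None,fx=2.5,fy=2.5))
E
```

```text
time: 5.42
tool_pos: [0.4972, 0.1956, 0.0625]
tcp_rot: [-1.532, 0.419, -0.421]
wrist_force: [0.1, -0.4, -3.3]
width: 0.101
time: 6.42
tool_pos: [0.4754, 0.2087, 0.0624]
tcp_rot: [-1.37, 0.917, -0.919]
wrist_force: [0.9, -0.2, -4.2]
width: 0.096
time: 7.3
tool_pos: [0.4554, 0.2246, 0.0624]
tcp_rot: [-1.21, 1.207, -1.211]
wrist_force: [-0.5, -0.9, -4.0]
width: 0.095
[0.4554 0.2246 0.0624] [[ 0.001  0.001  1.   ]
 [-1.    -0.002  0.001]
 [ 0.002 -1.     0.001]] [-0.5 -0.9 -4. ] [0.   0.28 0.07] 0.09525085501957234
```

View pics/s3.png

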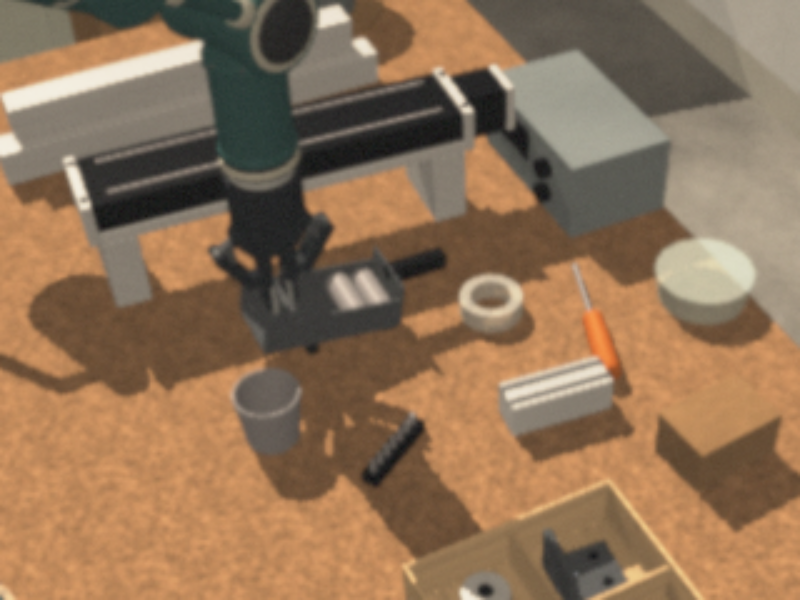

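The scoop is clear of the axis, lies parallel to it, and both sleeves are in it. Lowering it.

```bash
python3 -m handwheel '[[0,0.006,0,0,0,0,0],[0,0.005,0,0,0,0,0],[0,0.003,0,0,0,0,0],[0,0.001,0,0,0,0,0],[0,0,0,0,0,0,0]]'
python3 - <<'E'
from st import *
from workcell import optics
print(p.round(4),s["wrist_force"].round(1),s["torque"].round(2),s["width"])
c=optics.read_camera("side"); W,ok=world(c);x,y,z=W[...,0],W[...,1],W[...,2]
m=ok&(x>.58)&(x<.65)&(y>.2)&(y<.25)&(z>.03)
q=W[m]
for a in np.arange(.58,.65,.01):
    k=(q[:,0]>a)&(q[:,0]<a+.01); print(a.round(2),k.sum(),q[k][:,2].max().round(4) if k.any() else 0)
E
```

```text
time: 7.98
tool_pos: [0.4551, 0.2247, 0.0473]
tcp_rot: [-1.21, 1.207, -1.211]
wrist_force: [0.1, -0.1, -3.1]
width: 0.097
[0.4551 0.2247 0.0473] [ 0.1 -0.1 -3.1] [-0.08  0.3   0.01] 0.09670515967374631
0.58 21 0.0594
0.59 34 0.0611
0.6 34 0.0593
0.61 30 0.0585
0.62 31 0.0583
0.63 29 0.0586
0.64 9 0.0545
0.65 0 0
```

```bash
python3 -m handwheel '[[0,0.002,0,0,0,0,0],[0,0.001,0,0,0,0,0],[0,0,0,0,0,0,0]]'
```

```text
time: 8.4
tool_pos: [0.4554, 0.2249, 0.0461]
tcp_rot: [-1.21, 1.207, -1.211]
wrist_force: [-6.1, -2.2, 10.5]
width: 0.097
```

```bash
python3 -m handwheel '[[0,-0.001,0,0,0,0,0.1],[0,0,0,0,0,0,0.4],[0,0,0,0,0,0,0.4],[0,-0.01,0,0,0,0,0.4],[0,-0.04,0,0,0,0,0.4],[0,-0.05,0,0,0,0,0.4],[0,-0.05,0,0,0,0,0.4],[0,0,0,0,0,0,0.4]]'
python3 - <<'E'
from st import *
from workcell import optics
print(p.round(4),s["q"].round(2),s["wrist_force"].round(1),s["torque"].round(2),s["width"])
c=optics.read_camera("top"); np.savez("pics/t4.npz",**c); cv2.imwrite("pics/t4.png",c["image"][:,:,::-1])
W,ok=world(c);x,y,z=W[...,0],W[...,1],W[...,2]
c2=optics.read_camera("wrist"); cv2.imwrite("pics/w4.png",c2["image"][:,:,::-1])
plan(p,Rm,[((.61,.225,.15),down(-90),9)],.6)
E
```

```text
time: 9.4
tool_pos: [0.4587, 0.2267, 0.2017]
tcp_rot: [-1.199, 1.202, -1.213]
wrist_force: [-0.6, -0.2, -0.1]
width: 0.399
[0.4587 0.2267 0.2017] [ 0.41 -0.03  1.99 -0.    1.17  0.41] [-0.6 -0.2 -0.1] [-0.    0.01  0.04] 0.39851688846809785
[[0,0.006,0.017,0,0.17,0,0.6],[-0.003,0.006,0.017,0,0.18,0,0.6],[-0.005,0.006,0.016,0,0.17,0,0.6],[-0.008,0.006,0.015,0,0.18,0,0.6],[-0.011,0.006,0.013,0,0.17,0,0.6],[-0.012,0.006,0.011,0,0.18,0,0.6],[-0.014,0.006,0.008,0,0.17,0,0.6],[-0.016,0.006,0.006,0,0.18,-0.01,0.6]]
[[-0.016,0.005,0.003,0,0.171,-0.002,0.6]]
end [0.6101 0.2246 0.1503] 9
```

View pics/w4.png

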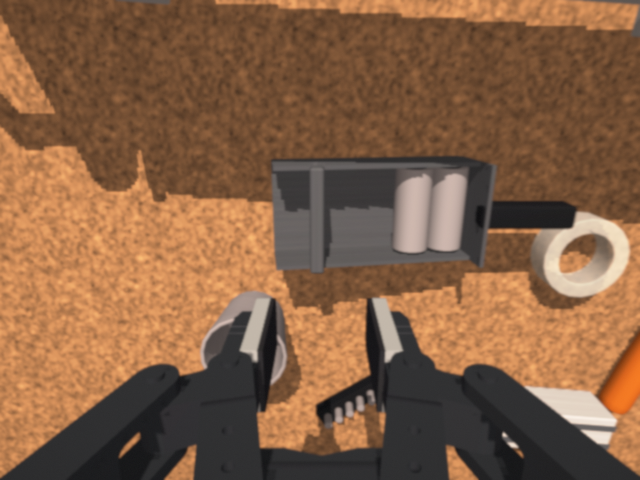

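View pics/t4.png

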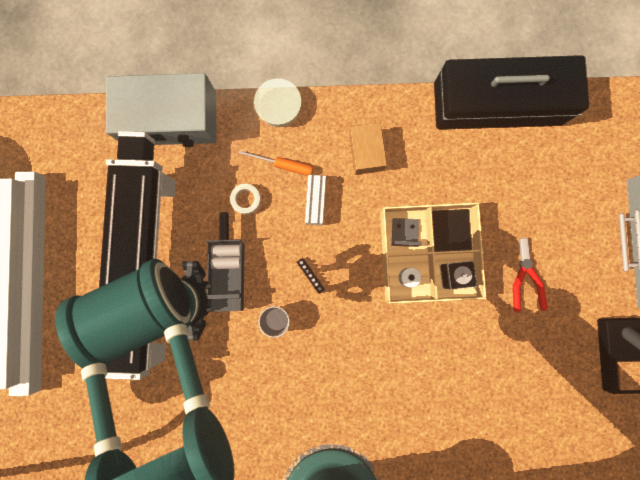

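Scoop stands on the open bench: bridge at wrist pixel (317,218), sleeves (412,210) and (447,208), handle (535,214), beside the tape. Next I measure the handle in both views.

```bash
python3 - <<'E'
from st import *
from workcell import optics
c=dict(np.load("pics/t4.npz")); T=c["world_from_camera"]
cw=optics.read_camera("wrist"); Tw=np.eye(4);Tw[:3,:3]=Rm;Tw[:3,3]=p; Tw=Tw@cw["hand_eye"]
for nm,cc,TT in [("top",c,T),("wrist",cw,Tw)]:
    W,ok=world(cc,TT); x,y,z=W[...,0],W[...,1],W[...,2]
    m=ok&(x>.578)&(x<.68)&(y>.18)&(y<.28)&(z>.04)&(z<.075)
    q=W[m];q=q[q[:,2]>.046]; print(nm,len(q),cv2.minAreaRect((q[:,:2]*1000).astype(np.float32)),np.percentile(q[:,2],[10,50,90]).round(4))
    m=ok&(x>.41)&(x<.66)&(y>.18)&(y<.29)&(z>.01)&(z<.075)
    q=W[m]; print("  all",cv2.minAreaRect((q[:,:2]*1000).astype(np.float32)))
    m=ok&(x>.60)&(x<.74)&(y>.1)&(y<.24)&(z>.015)&(z<.03)
    print("  tape",cv2.minEnclosingCircle((W[m][:,:2]*1000).astype(np.float32)))
# ray cast: handle corners
for px in ([[224,213],[224,240]],): print(onplane(c,px,.055))
E
```

```text
top 231 ((609.05810546875, 224.0704803466797), (19.578153610229492, 60.879844665527344), 89.30261993408203) [0.0511 0.0536 0.0564]
  all ((539.099853515625, 222.89273071289062), (80.28296661376953, 241.9774169921875), 88.50575256347656)
  tape ((674.8331298828125, 179.5577392578125), 35.040870666503906)
wrist 2645 ((610.6400756835938, 225.06272888183594), (65.26866912841797, 75.72814178466797), 0.007346771657466888) [0.0529 0.0547 0.0557]
  all ((540.8182373046875, 223.76458740234375), (80.7080307006836, 239.74461364746094), 88.16775512695312)
  tape ((678.08203125, 180.62594604492188), 35.734588623046875)
[[0.63677132 0.2210416  0.055     ]
 [0.57640529 0.22161865 0.055     ]]
```

```bash
python3 -m handwheel '[[0,0.006,0.017,0,0.17,0,0.5],[-0.003,0.006,0.017,0,0.18,0,0.5],[-0.005,0.006,0.016,0,0.17,0,0.5],[-0.008,0.006,0.015,0,0.18,0,0.5],[-0.011,0.006,0.013,0,0.17,0,0.5],[-0.012,0.006,0.011,0,0.18,0,0.5],[-0.014,0.006,0.008,0,0.17,0,0.5],[-0.016,0.006,0.006,0,0.18,-0.01,0.5]]'
python3 -m handwheel '[[-0.012,0.005,0.003,0,0.171,-0.002,0.5],[0,0,0,0,0,0,0.5],[0,0,0,0,0,0,0.5]]'
python3 - <<'E'
from st import *
from workcell import optics
print(p.round(4),Rm.round(3),s["q"].round(2),s["wrist_force"].round(1),s["width"])
c=optics.read_camera("wrist"); cv2.imwrite("pics/w5.png",c["image"][:,:,::-1])
T=np.eye(4);T[:3,:3]=Rm;T[:3,3]=p; T=T@c["hand_eye"]
W,ok=world(c,T); x,y,z=W[...,0],W[...,1],W[...,2]
m=ok&(x>.59)&(x<.68)&(y>.19)&(y<.27)&(z>.046)&(z<.065)
q=W[m]; print(cv2.minAreaRect((q[:,:2]*1000).astype(np.float32)),np.median(q[:,2]))
plan(p,Rm,[((.605,.2245,.028),down(-90),5)],.5)
E
```

```text
time: 10.55
tool_pos: [0.5882, 0.2223, 0.1445]
tcp_rot: [-0.192, 2.136, -2.147]
wrist_force: [0.3, -0.2, 1.7]
width: 0.497
time: 10.92
tool_pos: [0.6005, 0.2218, 0.1409]
tcp_rot: [0.018, -2.21, 2.222]
wrist_force: [0.3, 1.2, 0.4]
width: 0.501
[0.6005 0.2218 0.1409] [[-1.    -0.014  0.003]
 [-0.002 -0.006 -1.   ]
 [ 0.014 -1.     0.006]] [ 0.32  0.28  1.76 -0.    1.12  1.88] [0.3 1.2 0.4] 0.5007368790085128
((616.9390258789062, 225.21331787109375), (17.947925567626953, 53.927330017089844), 89.18964385986328) 0.05438997690364755
[[-0.001,0.023,-0.001,0,0,0,0.5],[-0.001,0.022,-0.001,0,0,0,0.5],[-0.001,0.023,0,0,0,0,0.5],[-0.001,0.022,-0.001,0,0,0.01,0.5],[-0.002,0.023,0,-0.006,0.003,0.004,0.5]]
end [0.6052 0.2242 0.0278] 5
```

View pics/w5.png

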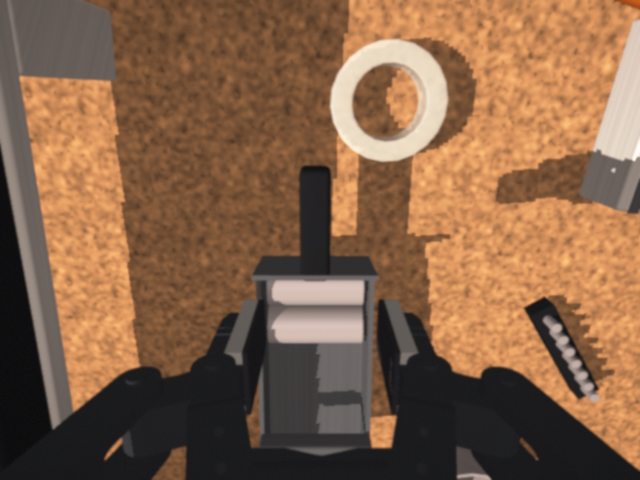

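```bash
python3 -m handwheel '[[-0.001,0.023,-0.001,0,0,0,0.5],[-0.001,0.022,-0.001,0,0,0,0.5],[-0.001,0.023,0,0,0,0,0.5],[-0.001,0.022,-0.001,0,0,0.01,0.5],[-0.002,0.023,0,-0.006,0.003,0.004,0.5],[0,0,0,0,0,0,0.5]]'
python3 -m handwheel '[[0,0,0,0,0,0,0],[0,0,0,0,0,0,0],[0,0,0,0,0,0,0],[0,0,0,0,0,0,0]]' 120
python3 - <<'E'
from st import *
print(p.round(4),Rm.round(3),s["wrist_force"].round(1),s["torque"].round(2),s["width"])
E
```

```text
time: 11.72
tool_pos: [0.6039, 0.2236, 0.0262]
tcp_rot: [0.0, -2.218, 2.22]
wrist_force: [0.5, 0.3, 0.1]
width: 0.501
time: 12.22
tool_pos: [0.6076, 0.2248, 0.0306]
tcp_rot: [0.009, 2.222, -2.218]
wrist_force: [-0.3, -0.7, 5.2]
width: 0.186
[0.6076 0.2248 0.0306] [[-1.     0.005 -0.003]
 [ 0.003  0.002 -1.   ]
 [-0.005 -1.    -0.002]] [-0.3 -0.7  5.2] [-0.07  0.27  0.08] 0.18565770384282687
```

```bash
python3 -m handwheel '[[0,-0.01,0,0,0,0,0],[0,-0.02,0,0,0,0,0],[0,-0.02,0,0,0,0,0],[0,-0.01,0,0,0,0,0],[0,0,0,0,0,0,0],[0,0,0,0,0,0,0]]'
python3 - <<'E'
from st import *
from workcell import optics
print(p.round(4),Rm.round(3),s["wrist_force"].round(1),s["torque"].round(2),s["width"])
c=optics.read_camera("side"); np.savez("pics/s6.npz",**c); cv2.imwrite("pics/s6.png",cv2.resize(c["image"][80:320,120:440,::-1],None,fx=2.5,fy=2.5))
c=optics.read_camera("wrist"); np.savez("pics/w6.npz",**c); cv2.imwrite("pics/w6.png",c["image"][:,:,::-1])
E
```

```text
time: 12.98
tool_pos: [0.6061, 0.2242, 0.0888]
tcp_rot: [-0.006, -2.222, 2.22]
wrist_force: [-0.0, 0.0, -4.0]
width: 0.187
[0.6061 0.2242 0.0888] [[-1.     0.002 -0.003]
 [ 0.003  0.001 -1.   ]
 [-0.002 -1.    -0.001]] [-0.  0. -4.] [-0.02 -0.29  0.01] 0.18732576232953208
```

View pics/s6.png

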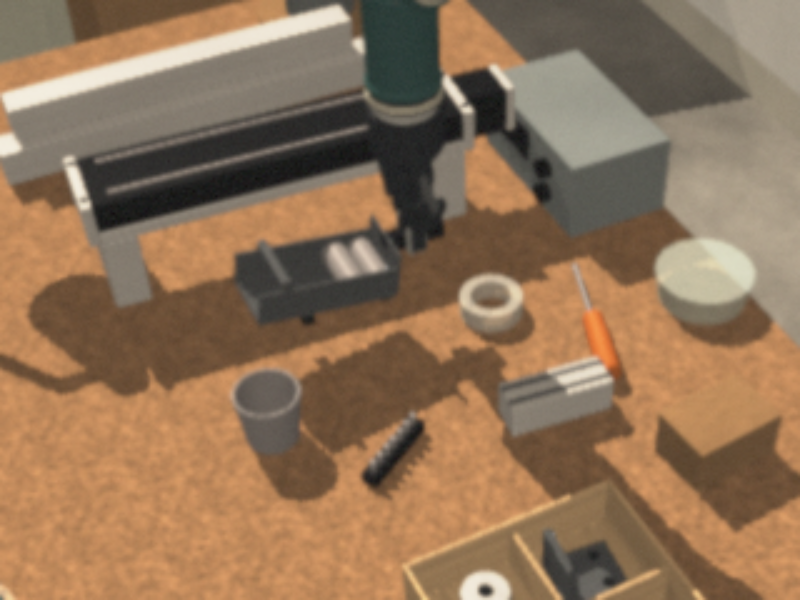

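View pics/w6.png

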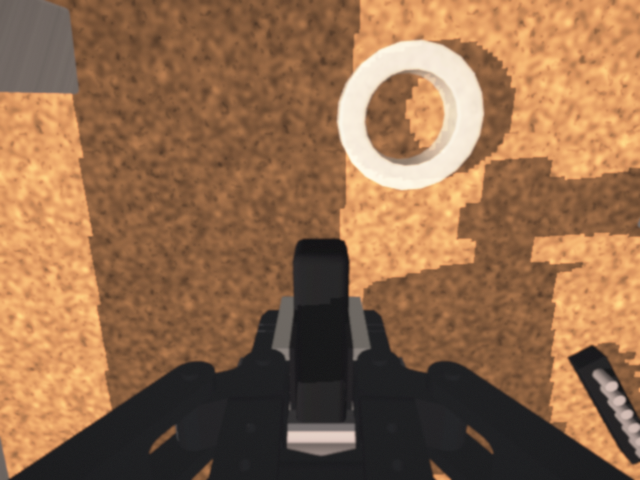

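```bash
cat >> h.py <<'E'
OFF=np.array([.1876,0,-.0036])
def tip(N,h,pt):
    h=np.radians(h)
    Rs=R.from_euler('ZY',[h,pt]).as_matrix()
    return np.array(N)-Rs@OFF, np.stack([Rs[:,0],-Rs[:,2],Rs[:,1]],1)
E
python3 - <<'E'
from st import *
c=dict(np.load("pics/s6.npz")); W,ok=world(c);x,y,z=W[...,0],W[...,1],W[...,2]
for a in np.arange(.43,.57,.02):
    k=ok&(x>a)&(x<a+.02)&(y>.182)&(y<.2)&(z>.02)&(z<.13); print(a.round(2),np.percentile(z[k],97).round(4),end=" ")
print()
A=tip((.590,-.200,.13),-89,0); print(A)
plan(p,Rm,[((.606,.19,.125),down(-80),5),((.60,.07,.133),down(-25),8),(A[0],A[1],7)],0)
E
```

```text
0.43 0.1238 0.45 0.1268 0.47 0.1117 0.49 0.1107 0.51 0.1066 0.53 0.1037 0.55 0.1015 
(array([ 0.58672593, -0.01242857,  0.1336    ]), array([[ 0.01745241, -0.        ,  0.9998477 ],
       [-0.9998477 ,  0.        ,  0.01745241],
       [-0.        , -1.        ,  0.        ]]))
[[0,-0.007,0.007,0,-0.04,0,0.0],[0,-0.007,0.007,0,-0.03,0,0.0],[0,-0.008,0.007,0,-0.04,0,0.0],[0.001,-0.007,0.007,0,-0.03,0,0.0],[0.001,-0.008,0.006,0,-0.038,-0.001,0.0],[0.003,-0.001,0.015,0,-0.12,0,0.0],[0.005,-0.001,0.014,0,-0.12,0,0.0],[0.007,-0.001,0.013,0,-0.12,0,0.0]]
[[0.008,-0.001,0.013,0,-0.12,0,0.0],[0.01,-0.001,0.011,0,-0.12,0,0.0],[0.011,-0.001,0.01,0,-0.12,0,0.0],[0.012,-0.001,0.009,0,-0.12,0,0.0],[0.013,-0.001,0.007,0,-0.12,-0.001,0.0],[0.012,0,0.003,0,-0.06,0,0.0],[0.012,0,0.003,0,-0.07,0,0.0],[0.012,0,0.002,0,-0.06,0,0.0]]
[[0.012,0,0.001,0,-0.07,0,0.0],[0.012,0,0,0,-0.06,0,0.0],[0.012,0,0,0,-0.07,0,0.0],[0.011,0,-0.002,0,-0.063,0,0.0]]
end [ 0.5864 -0.0125  0.1331] 20
```

The scoop hangs level (the wall heights match its geometry). Carrying it toward the tray.

```bash
python3 -m handwheel '[[0,-0.007,0.007,0,-0.04,0,0],[0,-0.007,0.007,0,-0.03,0,0],[0,-0.008,0.007,0,-0.04,0,0],[0.001,-0.007,0.007,0,-0.03,0,0],[0.001,-0.008,0.006,0,-0.038,-0.001,0],[0.003,-0.001,0.015,0,-0.09,0,0],[0.005,-0.001,0.014,0,-0.12,0,0],[0.007,-0.001,0.013,0,-0.12,0,0]]'
python3 -m handwheel '[[0.008,-0.001,0.013,0,-0.12,0,0],[0.01,-0.001,0.011,0,-0.12,0,0],[0.011,-0.001,0.01,0,-0.12,0,0],[0.012,-0.001,0.009,0,-0.12,0,0],[0.013,-0.001,0.007,0,-0.12,-0.001,0],[0.012,0,0.003,0,-0.08,0,0],[0.012,0,0.003,0,-0.07,0,0],[0.012,0,0.002,0,-0.06,0,0]]'
python3 -m handwheel '[[0.012,0,0.001,0,-0.07,0,0],[0.012,0,0,0,-0.06,0,0],[0.012,0,0,0,-0.07,0,0],[0.008,0,-0.002,0,-0.063,0,0],[0.003,0,0,0,0,0,0],[0,0,0,0,0,0,0],[0,0,0,0,0,0,0]]'
python3 - <<'E'
from st import *
from workcell import optics
print(p.round(4),Rm.round(3),s["q"].round(2),s["wrist_force"].round(1),s["torque"].round(2),s["width"])
for n in ["side","top"]:
    c=optics.read_camera(n); np.savez(f"pics/{n}7.npz",**c); cv2.imwrite(f"pics/{n}7.png",c["image"][:,:,::-1])
E
```

```text
time: 14.08
tool_pos: [0.603, 0.1449, 0.1281]
tcp_rot: [-0.503, 1.936, -1.935]
wrist_force: [-0.2, 0.2, -3.6]
width: 0.182
time: 15.08
tool_pos: [0.5904, 0.0344, 0.133]
tcp_rot: [-1.078, 1.395, -1.393]
wrist_force: [-0.6, -0.4, -2.6]
width: 0.187
time: 15.95
tool_pos: [0.5831, -0.0115, 0.1338]
tcp_rot: [-1.211, 1.204, -1.205]
wrist_force: [0.7, -1.1, -4.6]
width: 0.188
[ 0.5831 -0.0115  0.1338] [[ 0.007  0.001  1.   ]
 [-1.     0.     0.007]
 [-0.    -1.     0.001]] [-0.06  0.17  1.9   0.    1.07 -0.07] [ 0.7 -1.1 -4.6] [ 0.29 -0.   -0.03] 0.1876703637352019
```

View pics/side7.png

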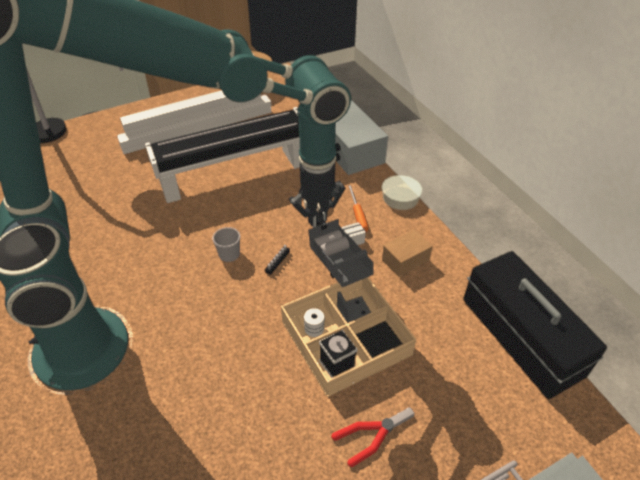

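View pics/top7.png

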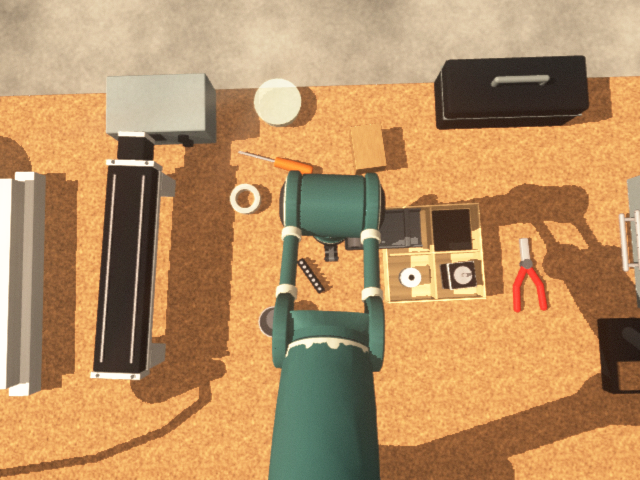

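Top view: the nose points at the empty cell, with its front edge near (420,228) and the pad at (453,230). Checking lateral alignment by depth.

```bash
python3 - <<'E'
from st import *
for n in ["top","side"]:
    c=dict(np.load(f"pics/{n}7.npz")); W,ok=world(c);x,y,z=W[...,0],W[...,1],W[...,2]
    m=ok&(x>.5)&(x<.68)&(y>-.26)&(y<-.10)&(z>.112)&(z<.19)
    q=W[m]; b=cv2.boxPoints(cv2.minAreaRect((q[:,:2]*1000).astype(np.float32))); print(n,len(q),b.round(1).tolist(), q[q[:,1]<q[:,1].min()+.02].mean(0).round(4), q[:,1].min().round(4))
N=p+np.stack([Rm[:,0],Rm[:,2],-Rm[:,1]],1)@OFF; print("nose pred",N.round(4))
c=dict(np.load("pics/top7.npz")); W,ok=world(c);x,y,z=W[...,0],W[...,1],W[...,2]
m=ok&(x>.54)&(x<.65)&(y>-.35)&(y<-.235)&(z>.05)&(z<.066)
q=W[m];
print("cell walls x",[(a,np.round(q[(abs(q[:,1]+.29)<.03)&(abs(q[:,0]-a)<.02)].mean(0),4)) for a in (.538,.642)])
print("cell walls y",[(a,np.round(q[(abs(q[:,0]-.59)<.03)&(abs(q[:,1]-a)<.015)].mean(0),4)) for a in (-.24,-.344)])
E
```

```text
top 1528 [[544.0, -110.0], [544.7999877929688, -199.5], [621.0999755859375, -198.89999389648438], [620.2999877929688, -109.4000015258789]] [ 0.5843 -0.1886  0.1312] -0.1991
side 1522 [[544.4000244140625, -100.19999694824219], [545.0, -198.1999969482422], [623.5999755859375, -197.6999969482422], [623.0, -99.69999694824219]] [ 0.5851 -0.1883  0.1364] -0.1979
nose pred [ 0.5845 -0.1991  0.1303]
cell walls x [(0.538, array([nan, nan, nan])), (0.642, array([ 0.6411, -0.289 ,  0.0584]))]
cell walls y [(-0.24, array([ 0.5913, -0.2387,  0.0519])), (-0.344, array([ 0.5884, -0.3423,  0.0574]))]<stdin>:10: RuntimeWarning: Mean of empty slice.
  ret = um.true_divide(
```

```bash
python3 - <<'E'
from st import *
A=tip((.590,-.287,.105),-89,0.08)
plan(p,Rm,[(*A,8)],0)
B=tip((.590,-.287,.090),-89,.30); C=tip((.590,-.287,.078),-89,.60)
print("then");plan(A[0],A[1],[(*B,22),(*C,10)],0)
E
```

```text
[[0.011,0.001,0,0,0,0.01,0.0],[0.011,0.001,0,0,0,0.01,0.0],[0.011,0.001,0,0,0,0.01,0.0],[0.011,0.001,0.001,0,0,0.01,0.0],[0.011,0.001,0,0,0,0.01,0.0],[0.011,0.001,0.001,0,0,0.01,0.0],[0.012,0.001,0,0,-0.01,0.01,0.0],[0.011,0,0.001,-0.002,0,0.01,0.0]]
end [ 0.5869 -0.1001  0.1238] 8
then
[[0,-0.001,0,0,0,0.01,0.0],[0,-0.001,0,0,0,0.01,0.0],[0,-0.001,0,0,0,0.01,0.0],[0,-0.001,0,0,0,0.01,0.0],[0,-0.001,0,0,0,0.01,0.0],[0,-0.001,0,0,0,0.01,0.0],[0,-0.001,0,0,0,0.01,0.0],[0,-0.001,0,0,0,0.01,0.0]]
[[0,-0.001,0,0,0,0.01,0.0],[0,-0.001,0,0,0,0.01,0.0],[0,-0.001,0,0,0,0.01,0.0],[0,-0.001,0,0,0,0.01,0.0],[0,-0.001,0,0,0,0.01,0.0],[0,-0.002,0,0,0,0.01,0.0],[0,-0.001,0,0,0,0.01,0.0],[0.001,-0.002,0,0,0,0.01,0.0]]
[[0,-0.001,0,0,0,0.01,0.0],[0.001,-0.002,0,0,0,0.01,0.0],[0,-0.001,0,0,0,0.01,0.0],[0.001,-0.002,0,0,0,0.01,0.0],[0,-0.001,0,0,0,0.01,0.0],[0,-0.002,0,0,0,0.01,0.0],[0.001,-0.004,0,0,0,0.03,0.0],[0.001,-0.004,0,0,0,0.03,0.0]]
[[0.001,-0.005,0,0,0,0.03,0.0],[0.001,-0.004,0,0,0,0.03,0.0],[0.001,-0.005,0,0,0,0.03,0.0],[0.001,-0.005,0,0,0,0.03,0.0],[0.001,-0.004,0,0,0,0.03,0.0],[0,-0.005,0,0,0,0.03,0.0],[0,-0.004,0,0,0,0.03,0.0],[0,-0.005,0,0,0,0.03,0.0]]
end [ 0.5873 -0.134   0.1872] 32
```

```bash
python3 -m handwheel '[[0.011,0.001,0,0,0,0.01,0],[0.011,0.001,0,0,0,0.01,0],[0.011,0.001,0,0,0,0.01,0],[0.011,0.001,0.001,0,0,0.01,0],[0.011,0.001,0,0,0,0.01,0],[0.011,0.001,0.001,0,0,0.01,0],[0.012,0.001,0,0,-0.01,0.01,0],[0.008,0,0.001,-0.002,0,0.01,0]]'
python3 -m handwheel '[[0.003,0,0,0,0,0,0],[0,0,0,0,0,0,0],[0,0,0,0,0,0,0]]'
python3 - <<'E'
from st import *
from workcell import optics
N=p+np.stack([Rm[:,0],Rm[:,2],-Rm[:,1]],1)@OFF; print("nose pred",N.round(4),Rm.round(3),s["width"],s["q"].round(2))
c=optics.read_camera("side"); cv2.imwrite("pics/s8.png",cv2.resize(c["image"][190:430,260:480,::-1],None,fx=2.5,fy=2.5))
A=tip((.590,-.287,.105),-89.4,0.08); print(A[0]-p)
E
```

```text
time: 17.05
tool_pos: [0.5867, -0.0984, 0.1239]
tcp_rot: [-1.158, 1.235, -1.137]
wrist_force: [-0.5, 0.3, -3.3]
width: 0.187
time: 17.42
tool_pos: [0.5869, -0.1001, 0.1239]
tcp_rot: [-1.158, 1.234, -1.137]
wrist_force: [0.4, 0.7, -3.6]
width: 0.186
nose pred [ 0.5902 -0.2868  0.1053] [[ 0.017 -0.001  1.   ]
 [-0.997  0.08   0.018]
 [-0.08  -0.997  0.   ]] 0.185725569343204 [-0.26  0.22  1.87  0.09  1.08 -0.32]
[ 0.00115134 -0.00022418 -0.00031191]
```

View pics/s8.png

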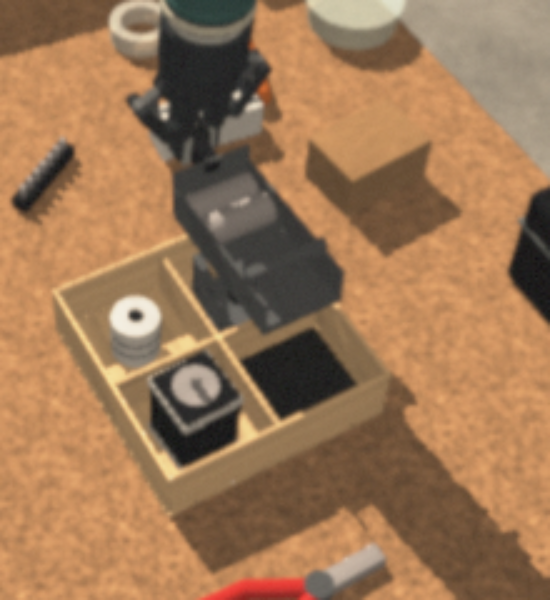

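The nose is over the empty cell, sleeves still at the back wall. Tipping slowly.

```bash
python3 -m handwheel '[[0,-0.001,0,0,0,0.01,0],[0,-0.001,0,0,0,0.01,0],[0,-0.001,0,0,0,0.01,0],[0,-0.001,0,0,0,0.01,0],[0,-0.001,0,0,0,0.01,0],[0,-0.001,0,0,0,0.01,0],[0,-0.001,0,0,0,0.01,0],[0,-0.001,0,0,0,0.01,0]]'
python3 -m handwheel '[[0,-0.001,0,0,0,0.01,0],[0,-0.001,0,0,0,0.01,0],[0,-0.001,0,0,0,0.01,0],[0,-0.001,0,0,0,0.01,0],[0,-0.001,0,0,0,0.01,0],[0,-0.002,0,0,0,0.01,0],[0,-0.001,0,0,0,0.01,0],[0.001,-0.002,0,0,0,0.01,0]]'
python3 - <<'E'
from workcell import optics
import cv2
c=optics.read_camera("side"); cv2.imwrite("pics/s9.png",cv2.resize(c["image"][190:430,260:480,::-1],None,fx=2.5,fy=2.5))
E
```

```text
time: 18.48
tool_pos: [0.5869, -0.1015, 0.1319]
tcp_rot: [-1.099, 1.269, -1.077]
wrist_force: [-0.2, -0.3, -3.7]
width: 0.187
time: 19.48
tool_pos: [0.5869, -0.1043, 0.1414]
tcp_rot: [-1.039, 1.302, -1.017]
wrist_force: [-0.9, 0.8, -3.1]
width: 0.185
```

View pics/s9.png

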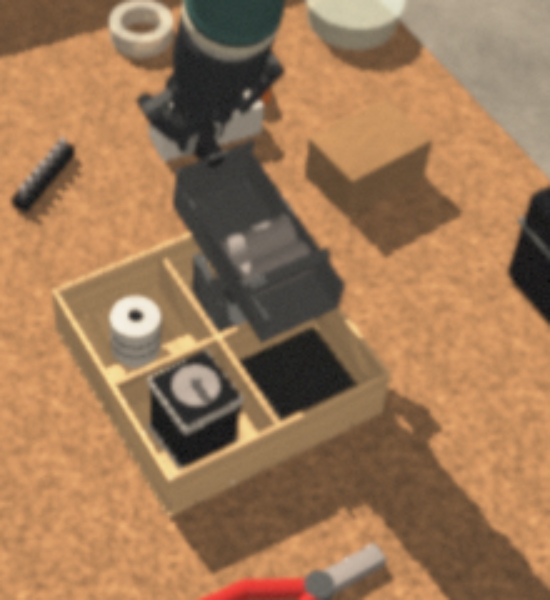

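The sleeves have started rolling and are now before the bridge. I continue slowly.

```bash
python3 -m handwheel '[[0,-0.001,0,0,0,0.01,0],[0.001,-0.002,0,0,0,0.01,0],[0,-0.001,0,0,0,0.01,0],[0.001,-0.002,0,0,0,0.01,0]]'
python3 - <<'E'
from workcell import optics
import cv2
c=optics.read_camera("side"); cv2.imwrite("pics/s10.png",cv2.resize(c["image"][190:430,260:480,::-1],None,fx=2.5,fy=2.5))
E
```

```text
time: 20.02
tool_pos: [0.5873, -0.108, 0.1472]
tcp_rot: [-1.009, 1.317, -0.988]
wrist_force: [0.6, -0.4, -2.0]
width: 0.183
```

View pics/s10.png

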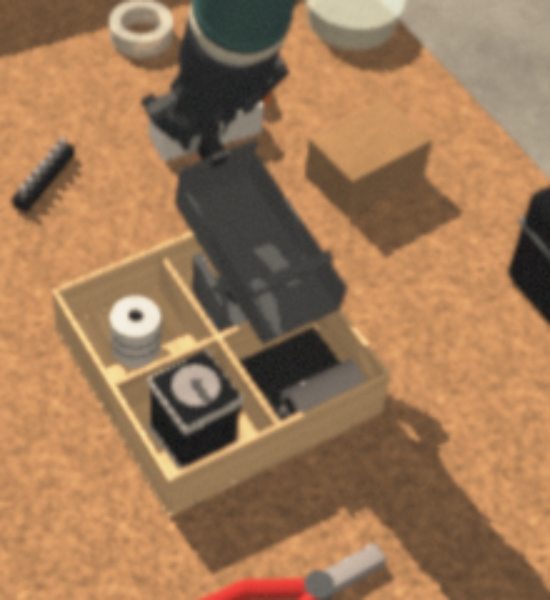

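One sleeve is in the cell at (325,390). The other is not visible, so it's either near the nose or already in. Continuing to tip.

```bash
python3 -m handwheel '[[0,-0.001,0,0,0,0.01,0],[0,-0.002,0,0,0,0.01,0],[0.001,-0.003,0,0,0,0.02,0],[0.001,-0.003,0,0,0,0.02,0],[0.001,-0.005,0,0,0,0.03,0],[0.001,-0.004,0,0,0,0.03,0],[0.001,-0.005,0,0,0,0.03,0],[0.001,-0.005,0,0,0,0.03,0]]'
python3 -m handwheel '[[0.001,-0.004,0,0,0,0.03,0],[0,-0.005,0,0,0,0.03,0],[0,-0.004,0,0,0,0.03,0],[0,-0.005,0,0,0,0.03,0],[0,0,0,0,0,0,0],[0,0,0,0,0,0,0]]'
python3 - <<'E'
from workcell import optics
from st import *
c=optics.read_camera("side"); cv2.imwrite("pics/s11.png",cv2.resize(c["image"][190:430,260:480,::-1],None,fx=2.5,fy=2.5))
c=optics.read_camera("top"); cv2.imwrite("pics/t11.png",cv2.resize(c["image"][180:330,300:510,::-1],None,fx=3.8,fy=3.8))
print(Rm.round(3),s["q"].round(2))
E
```

```text
time: 21.08
tool_pos: [0.5873, -0.1237, 0.171]
tcp_rot: [-0.873, 1.384, -0.85]
wrist_force: [-1.1, -0.2, -2.4]
width: 0.188
time: 21.82
tool_pos: [0.5874, -0.1329, 0.1859]
tcp_rot: [-0.783, 1.421, -0.759]
wrist_force: [-0.4, 0.8, -2.1]
width: 0.184
[[ 0.014 -0.009  1.   ]
 [-0.836  0.548  0.017]
 [-0.548 -0.836  0.   ]] [-0.54  0.34  1.71  0.49  1.45 -0.7 ]
```

View pics/s11.png

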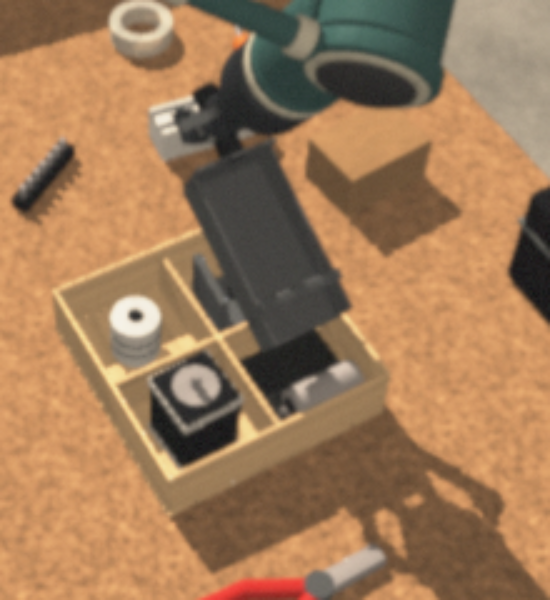

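View pics/t11.png

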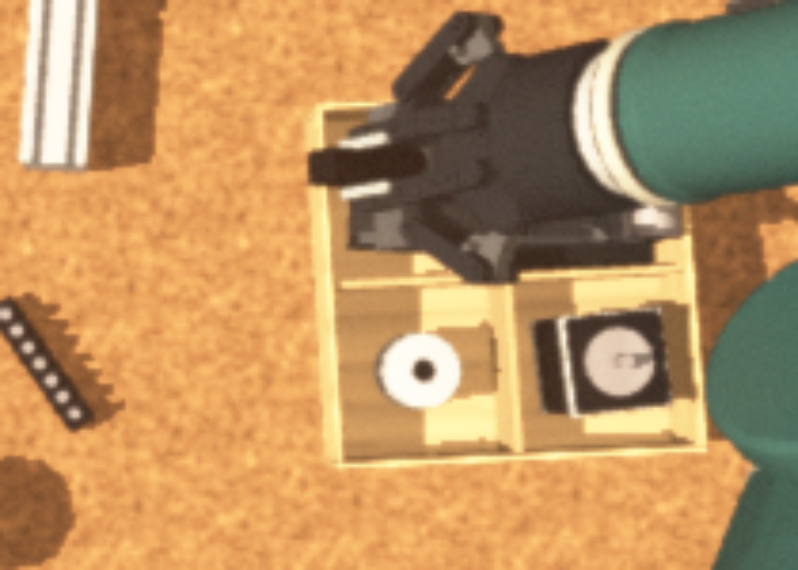

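```bash
python3 -m handwheel '[[-0.011,-0.017,0,0,0,0,0],[-0.015,-0.022,0,0,0,0,0],[-0.015,-0.022,0,0,0,0,0],[0,0,0,0,0,0,0]]'
python3 - <<'E'
from workcell import optics
from st import *
c=optics.read_camera("side"); cv2.imwrite("pics/s12.png",cv2.resize(c["image"][190:430,260:480,::-1],None,fx=2.5,fy=2.5)); np.savez("pics/s12.npz",**c)
print(p,s["wrist_force"].round(1))
E
```

```text
time: 22.42
tool_pos: [0.5891, -0.1326, 0.2638]
tcp_rot: [-0.783, 1.414, -0.763]
wrist_force: [1.0, -0.2, -2.0]
width: 0.186
[ 0.58913968 -0.1326136   0.26375169] [ 1.  -0.2 -2. ]
```

View pics/s12.png

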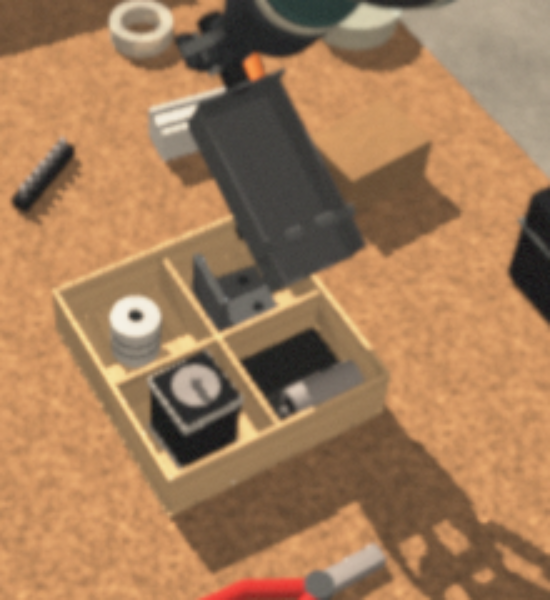

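```bash
python3 - <<'E'
from st import *
from workcell import optics
c=dict(np.load("pics/s12.npz")); W,ok=world(c);x,y,z=W[...,0],W[...,1],W[...,2]
m=ok&(x>.545)&(x<.635)&(y>-.336)&(y<-.246)&(z<.09)
for a in np.arange(-.336,-.246,.01):
    k=m&(y>=a)&(y<a+.01); print(a.round(3),k.sum(),np.percentile(z[k],[5,50,95]).round(3) if k.any() else '', (x[k&(z>.015)].min().round(3),x[k&(z>.015)].max().round(3)) if (k&(z>.015)).any() else '')
c=optics.read_camera("side"); cv2.imwrite("pics/s12b.png",cv2.resize(c["image"][300:380,340:430,::-1],None,fx=7,fy=7,interpolation=cv2.INTER_CUBIC))
E
```

```text
-0.336 177 [0.053 0.062 0.067] (np.float64(0.557), np.float64(0.622))
-0.326 135 [0.028 0.062 0.066] (np.float64(0.556), np.float64(0.622))
-0.316 23 [0.008 0.054 0.06 ] (np.float64(0.558), np.float64(0.621))
-0.306 21 [0.005 0.008 0.012] 
-0.296 49 [0.006 0.009 0.012] 
-0.286 131 [0.005 0.008 0.011] 
-0.276 142 [0.006 0.009 0.012] 
-0.266 121 [0.006 0.009 0.011] 
-0.256 131 [0.006 0.009 0.012] 
-0.246 0
```

View pics/s12b.png

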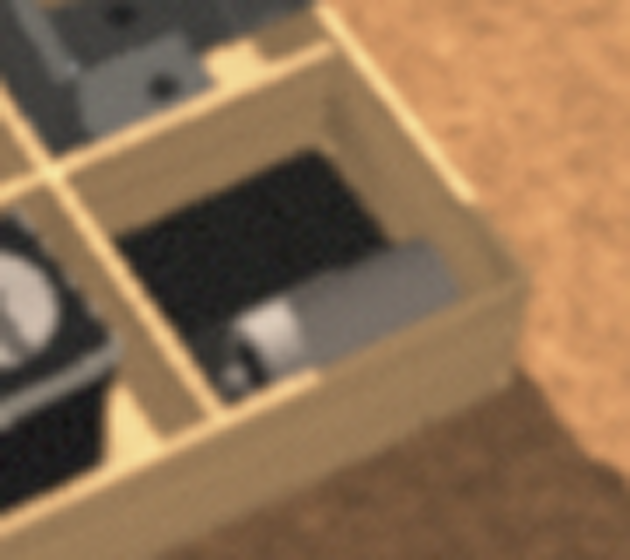

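Depth puts the visible sleeve's top at z≈0.065. That is 8 + 28 + 28 mm, so one sleeve seems to sit on the other against the outer wall. I back the scoop off and check from above.

```bash
python3 - <<'E'
from st import *
A=tip((.590,-.10,.16),-89.,0)
plan(p,Rm,[(*A,8)],0)
E
```

```text
[[-0.016,0.025,0,0,0,-0.07,0.0],[-0.018,0.024,0,0,0,-0.07,0.0],[-0.02,0.023,0,0,0,-0.07,0.0],[-0.021,0.021,0.001,0,0,-0.07,0.0],[-0.023,0.02,0,0,0,-0.07,0.0],[-0.024,0.018,0.001,0,0,-0.08,0.0],[-0.025,0.016,0,0,0,-0.07,0.0],[-0.027,0.013,0.001,-0.001,0,-0.079,0.0]]
end [0.5867 0.0878 0.164 ] 8
```

```bash
python3 -m handwheel '[[-0.016,0.025,0,0,0,-0.07,0],[-0.018,0.024,0,0,0,-0.07,0],[-0.02,0.023,0,0,0,-0.07,0],[-0.021,0.021,0.001,0,0,-0.07,0],[-0.023,0.02,0,0,0,-0.07,0],[-0.024,0.018,0.001,0,0,-0.08,0],[-0.025,0.016,0,0,0,-0.07,0],[-0.027,0.013,0.001,-0.001,0,-0.079,0]]'
python3 - <<'E'
from st import *
from workcell import optics
c=optics.read_camera("top"); np.savez("pics/t13.npz",**c)
cv2.imwrite("pics/t13.png",cv2.resize(c["image"][190:320,370:500,::-1],None,fx=4.5,fy=4.5,interpolation=cv2.INTER_CUBIC))
W,ok=world(c);x,y,z=W[...,0],W[...,1],W[...,2]
m=ok&(x>.545)&(x<.635)&(y>-.340)&(y<-.244)&(z<.09)
for a in np.arange(-.340,-.246,.006):
    k=m&(y>=a)&(y<a+.006)&(x>.565)&(x<.61); print(a.round(3),k.sum(),np.percentile(z[k],[5,50,95]).round(3) if k.any() else '')
E
```

```text
time: 23.52
tool_pos: [0.5851, 0.0887, 0.1617]
tcp_rot: [-1.22, 1.199, -1.196]
wrist_force: [-0.3, -0.6, -1.9]
width: 0.183
-0.34 33 [0.055 0.06  0.062]
-0.334 55 [0.06  0.063 0.065]
-0.328 58 [0.06  0.064 0.066]
-0.322 92 [0.027 0.06  0.064]
-0.316 167 [0.006 0.027 0.057]
-0.31 52 [0.005 0.008 0.01 ]
-0.304 49 [0.005 0.008 0.011]
-0.298 52 [0.004 0.007 0.01 ]
-0.292 51 [0.005 0.008 0.01 ]
-0.286 50 [0.005 0.007 0.01 ]
-0.28 47 [0.005 0.008 0.011]
-0.274 49 [0.005 0.007 0.01 ]
-0.268 52 [0.004 0.007 0.011]
-0.262 50 [0.004 0.008 0.011]
-0.256 35 [0.004 0.008 0.01 ]
-0.25 0
```

View pics/t13.png

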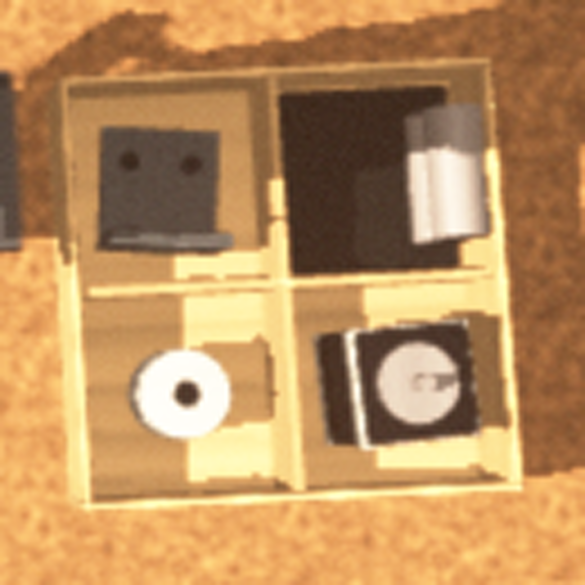

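From above, the pair lies stacked against the outer wall at about (450,175) in the crop, both inside the cell. The upper sleeve (crown y≈-0.329, z≈0.065) only leans on the wall, so I'll nudge it with the scoop's lip toward +y so that both lie on the pad.

```bash
python3 - <<'E'
from st import *
A=tip((.590,-.338,.110),-89.,.5);B=tip((.590,-.338,.068),-89.,.5)
plan(p,Rm,[(*A,10)],0)
plan(*A,[(*B,5)],0)
E
```

```text
[[0.027,-0.004,0,0,0,0.05,0.0],[0.027,-0.006,0,0,0,0.05,0.0],[0.026,-0.007,0,0,0,0.05,0.0],[0.026,-0.008,0,0,0,0.05,0.0],[0.025,-0.01,0,0,0,0.05,0.0],[0.025,-0.011,0,0,0,0.05,0.0],[0.024,-0.012,-0.001,0,0,0.05,0.0],[0.024,-0.013,0,0,0,0.05,0.0]]
[[0.023,-0.014,-0.001,0,0,0.05,0.0],[0.023,-0.016,0,0.006,-0.001,0.05,0.0]]
end [ 0.5876 -0.1752  0.2031] 10
[[0.004,0.007,0,0,0,0,0.0],[0.004,0.007,0,0,0,0,0.0],[0.004,0.008,0,0,0,0,0.0],[0.004,0.007,0,0,0,0,0.0],[0.004,0.008,0,0,0,0,0.0]]
end [ 0.5872 -0.1749  0.161 ] 5
```

```bash
python3 -m handwheel '[[0.027,-0.004,0,0,0,0.05,0],[0.027,-0.006,0,0,0,0.05,0],[0.026,-0.007,0,0,0,0.05,0],[0.026,-0.008,0,0,0,0.05,0],[0.025,-0.01,0,0,0,0.05,0],[0.025,-0.011,0,0,0,0.05,0],[0.024,-0.012,-0.001,0,0,0.05,0],[0.024,-0.013,0,0,0,0.05,0]]'
python3 -m handwheel '[[0.023,-0.014,-0.001,0,0,0.05,0],[0.023,-0.016,0,0.006,-0.001,0.05,0],[0,0,0,0,0,0,0],[0.004,0.007,0,0,0,0,0],[0.004,0.007,0,0,0,0,0],[0,0,0,0,0,0,0],[0,0,0,0,0,0,0]]'
python3 - <<'E'
from st import *
from workcell import optics
N=p+np.stack([Rm[:,0],Rm[:,2],-Rm[:,1]],1)@OFF; print("nose pred",N.round(4),s["wrist_force"].round(1))
c=optics.read_camera("side"); np.savez("pics/s14.npz",**c)
cv2.imwrite("pics/s14.png",cv2.resize(c["image"][270:400,310:450,::-1],None,fx=4.5,fy=4.5,interpolation=cv2.INTER_CUBIC))
c=optics.read_camera("top"); np.savez("pics/t14.npz",**c)
W,ok=world(c);x,y,z=W[...,0],W[...,1],W[...,2]
m=ok&(x>.5)&(x<.68)&(y>-.38)&(y<-.3)&(z>.075)&(z<.15); q=W[m]
print(len(q),q.min(0) if len(q) else '')
cv2.imwrite("pics/t14.png",cv2.resize(c["image"][190:320,370:500,::-1],None,fx=4.5,fy=4.5,interpolation=cv2.INTER_CUBIC))
E
```

```text
time: 24.58
tool_pos: [0.5883, -0.1272, 0.1969]
tcp_rot: [-0.918, 1.366, -0.892]
wrist_force: [0.2, -0.3, -1.8]
width: 0.187
time: 25.45
tool_pos: [0.5894, -0.1805, 0.1903]
tcp_rot: [-0.84, 1.393, -0.822]
wrist_force: [-0.4, 0.5, -1.5]
width: 0.187
nose pred [ 0.5925 -0.3432  0.097 ] [-0.4  0.5 -1.5]
224 [ 0.50149903 -0.35563455  0.07721956]
```

View pics/s14.png

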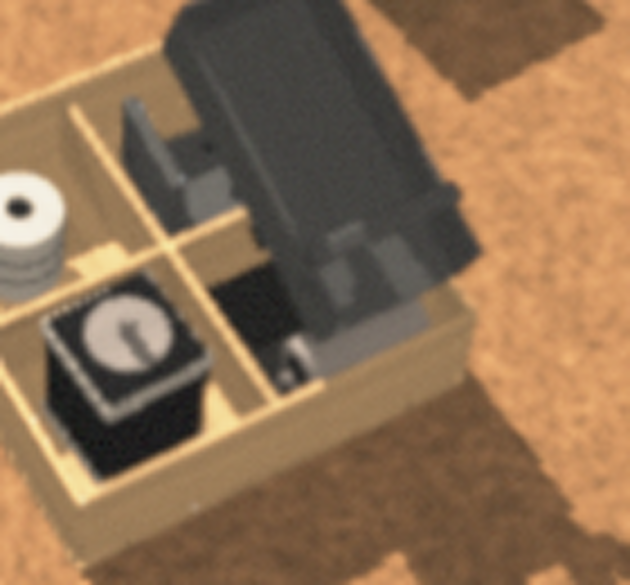

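View pics/t14.png

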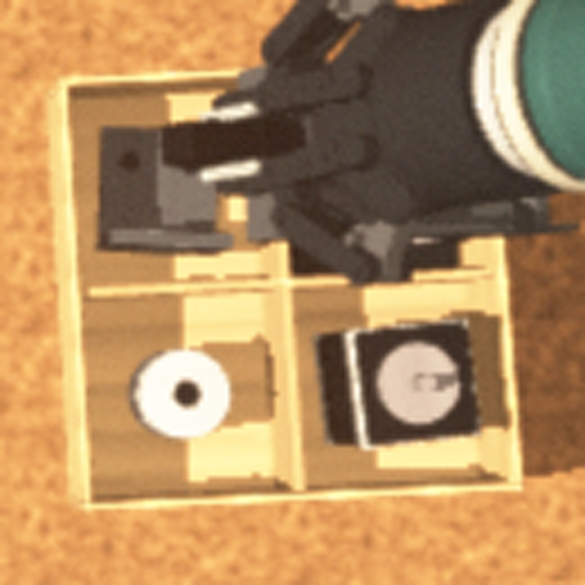

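```bash
python3 - <<'E'
from st import *
c=dict(np.load("pics/s14.npz")); W,ok=world(c);x,y,z=W[...,0],W[...,1],W[...,2]
m=ok&(x>.545)&(x<.64)&(y>-.37)&(y<-.27)&(z>.08)&(z<.16)
for a in np.arange(.55,.64,.01):
    k=m&(x>=a)&(x<a+.01)
    if k.sum()<4: continue
    q=W[k]; i=np.argsort(q[:,1])[:5]; j=np.argsort(q[:,2])[:5]; print(a.round(3),k.sum(),"miny",q[i][:,1:].mean(0).round(4),"minz",q[j][:,1:].mean(0).round(4))
B=tip((.590,-.338,.068),-89.,.5); print(B[0]-p, Rm.T@(B[0]-p), R.from_matrix(Rm.T@B[1]).as_rotvec().round(3))
E
```

```text
0.55 374 miny [-0.3533  0.1316] minz [-0.3277  0.0978]
0.56 35 miny [-0.342   0.0999] minz [-0.342   0.0999]
0.57 170 miny [-0.3409  0.0973] minz [-0.3396  0.0962]
0.58 173 miny [-0.3412  0.0978] minz [-0.3393  0.0962]
0.59 172 miny [-0.3415  0.1001] minz [-0.3377  0.0971]
0.6 178 miny [-0.3412  0.0991] minz [-0.3384  0.0967]
0.61 167 miny [-0.3408  0.0991] minz [-0.3379  0.098 ]
0.62 421 miny [-0.3503  0.1287] minz [-0.3356  0.0975]
0.63 8 miny [-0.3273  0.13  ] minz [-0.3262  0.1297]
[-0.00251089  0.00583122 -0.02967137] [ 0.00908882  0.0288337  -0.00259005] [-0.006  0.002 -0.001]
```

The seen lip (y −0.341, z 0.097) matches the prediction within 2 mm. Lowering behind the upper sleeve's crown, then drawing it toward +y.

```bash
python3 -m handwheel '[[0.004,0.01,0,0,0,0,0],[0.004,0.01,0,0,0,0,0],[0.003,0.009,0,0,0,0,0],[0,0,0,0,0,0,0],[0,0,0,0,0,0,0]]'
python3 - <<'E'
from st import *
N=p+np.stack([Rm[:,0],Rm[:,2],-Rm[:,1]],1)@OFF; print("nose pred",N.round(4),s["wrist_force"].round(1))
E
```

```text
time: 26.18
tool_pos: [0.5896, -0.177, 0.1596]
tcp_rot: [-0.84, 1.393, -0.822]
wrist_force: [0.0, -0.5, -2.3]
width: 0.187
nose pred [ 0.5925 -0.3398  0.0663] [ 0.  -0.5 -2.3]
```

```bash
python3 -m handwheel '[[-0.003,0.002,0,0,0,0,0],[-0.003,0.001,0,0,0,0,0],[-0.003,0.002,0,0,0,0,0],[-0.003,0.001,0,0,0,0,0],[0,0,0,0,0,0,0]]'
python3 - <<'E'
from st import *
from workcell import optics
N=p+np.stack([Rm[:,0],Rm[:,2],-Rm[:,1]],1)@OFF; print("nose pred",N.round(4),s["wrist_force"].round(1))
c=optics.read_camera("side")
cv2.imwrite("pics/s15.png",cv2.resize(c["image"][270:400,310:450,::-1],None,fx=4.5,fy=4.5,interpolation=cv2.INTER_CUBIC))
E
```

```text
time: 26.8
tool_pos: [0.5893, -0.1633, 0.1602]
tcp_rot: [-0.84, 1.393, -0.822]
wrist_force: [-0.1, 0.2, -2.2]
width: 0.186
nose pred [ 0.5923 -0.3261  0.067 ] [-0.1  0.2 -2.2]
```

View pics/s15.png

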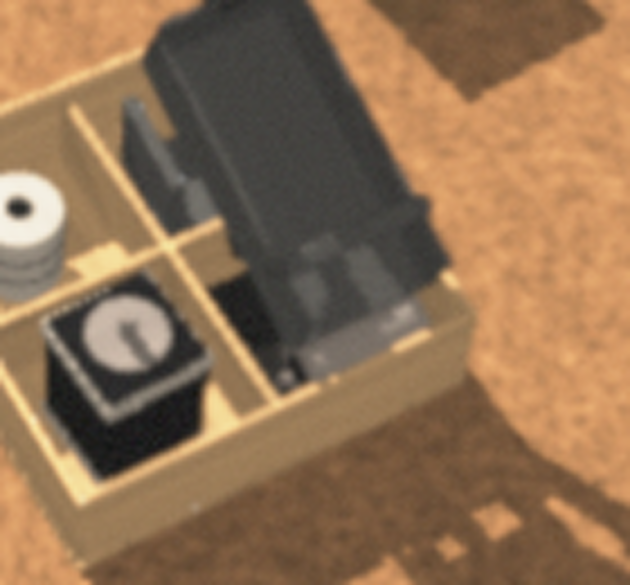

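```bash
python3 -m handwheel '[[0.005,-0.003,0,0,0,0,0],[0.005,-0.003,0,0,0,0,0],[0.002,0.002,0,0,0,0,0],[0.001,0.002,0,0,0,0,0],[0,0,0,0,0,0,0]]'
python3 - <<'E'
from st import *
N=p+np.stack([Rm[:,0],Rm[:,2],-Rm[:,1]],1)@OFF; print("nose pred",N.round(4),s["wrist_force"].round(1))
E
```

```text
time: 27.48
tool_pos: [0.5894, -0.1759, 0.1553]
tcp_rot: [-0.84, 1.393, -0.822]
wrist_force: [-0.1, 0.3, -1.8]
width: 0.186
nose pred [ 0.5923 -0.3386  0.062 ] [-0.1  0.3 -1.8]
```

```bash
python3 -m handwheel '[[-0.002,0.001,0,0,0,0,0],[-0.002,0.001,0,0,0,0,0],[-0.002,0.001,0,0,0,0,0],[-0.002,0.001,0,0,0,0,0]]'
python3 -m handwheel '[[-0.002,0.001,0,0,0,0,0],[-0.002,0.001,0,0,0,0,0],[-0.002,0.001,0,0,0,0,0],[0,0,0,0,0,0,0]]'
python3 - <<'E'
from st import *
from workcell import optics
N=p+np.stack([Rm[:,0],Rm[:,2],-Rm[:,1]],1)@OFF; print("nose pred",N.round(4),s["wrist_force"].round(1))
c=optics.read_camera("side")
cv2.imwrite("pics/s16.png",cv2.resize(c["image"][270:400,310:450,::-1],None,fx=4.5,fy=4.5,interpolation=cv2.INTER_CUBIC))
E
```

```text
time: 27.98
tool_pos: [0.5894, -0.1668, 0.156]
tcp_rot: [-0.84, 1.393, -0.822]
wrist_force: [-0.0, -0.4, -1.2]
width: 0.186
time: 28.48
tool_pos: [0.5892, -0.1601, 0.1562]
tcp_rot: [-0.84, 1.393, -0.822]
wrist_force: [-0.7, -0.6, -2.2]
width: 0.184
nose pred [ 0.5922 -0.3229  0.063 ] [-0.7 -0.6 -2.2]
```

View pics/s16.png

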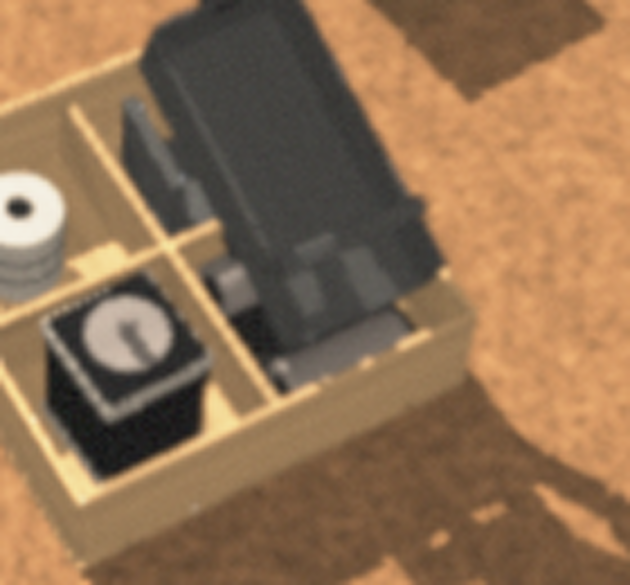

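The upper sleeve rolled down: one is now at (230,285) near the divider, the other at (345,350) by the outer wall, both on the pad. Withdrawing upward.

```bash
python3 -m handwheel '[[-0.01,-0.018,0,0,0,0,0],[-0.014,-0.026,0,0,0,0,0],[-0.014,-0.026,0,0,0,0,0],[0,0,0,0,0,0,0]]'
python3 - <<'E'
from st import *
A=tip((.590,-.12,.16),-89.,0)
plan(p,Rm,[(*A,8),((.60,.12,.15),down(-30),8),((.608,.225,.10),down(-90),9),((.608,.225,.036),down(-90),5)],0)
E
```

```text
time: 29.02
tool_pos: [0.5909, -0.1618, 0.2404]
tcp_rot: [-0.839, 1.386, -0.828]
wrist_force: [-0.2, 0.1, -2.0]
width: 0.181
[[-0.021,0.022,0,0,0,-0.06,0.0],[-0.022,0.021,0,0,0,-0.06,0.0],[-0.023,0.019,0,0,0,-0.06,0.0],[-0.024,0.018,0,0,0,-0.06,0.0],[-0.025,0.017,0,0,0,-0.06,0.0],[-0.026,0.015,-0.001,0,0,-0.07,0.0],[-0.027,0.013,0,-0.01,0,-0.06,0.0],[-0.029,0.012,-0.001,-0.002,-0.001,-0.067,0.0]]
[[-0.006,0.002,0.002,0,0.07,0,0.0],[-0.007,0.002,0.001,0,0.07,0,0.0],[-0.007,0.002,0.001,0,0.07,0,0.0],[-0.007,0.001,0,0,0.07,0,0.0],[-0.007,0.002,0,0,0.07,0,0.0],[-0.006,0.001,0,0,0.06,0,0.0],[-0.007,0.002,-0.001,0,0.07,0,0.0],[-0.006,0.001,-0.001,0,0.061,0,0.0]]
[[-0.011,0.006,-0.005,0,0.12,0,0.0],[-0.01,0.006,-0.006,0,0.12,0,0.0],[-0.009,0.005,-0.008,0,0.12,0,0.0],[-0.008,0.006,-0.008,0,0.11,0,0.0],[-0.007,0.005,-0.009,0,0.12,0,0.0],[-0.006,0.006,-0.01,0,0.11,0,0.0],[-0.005,0.005,-0.011,0,0.12,0,0.0],[-0.003,0.006,-0.011,0,0.11,0,0.0]]
[[-0.002,0.005,-0.012,0,0.117,0,0.0],[0,0.013,0,0,0,0,0.0],[0,0.013,0,0,0,0,0.0],[0,0.013,0,0,0,0,0.0],[0,0.013,0,0,0,0,0.0],[0,0.012,0,0,0,0,0.0]]
end [0.608  0.2251 0.0365] 30
```

```bash
python3 -m handwheel '[[-0.021,0.022,0,0,0,-0.06,0],[-0.022,0.021,0,0,0,-0.06,0],[-0.023,0.019,0,0,0,-0.06,0],[-0.024,0.018,0,0,0,-0.06,0],[-0.025,0.017,0,0,0,-0.06,0],[-0.026,0.015,-0.001,0,0,-0.07,0],[-0.027,0.013,0,-0.01,0,-0.06,0],[-0.029,0.012,-0.001,-0.002,-0.001,-0.067,0]]'
python3 -m handwheel '[[-0.006,0.002,0.002,0,0.07,0,0],[-0.007,0.002,0.001,0,0.07,0,0],[-0.007,0.002,0.001,0,0.07,0,0],[-0.007,0.001,0,0,0.07,0,0],[-0.007,0.002,0,0,0.07,0,0],[-0.006,0.001,0,0,0.06,0,0],[-0.007,0.002,-0.001,0,0.07,0,0],[-0.006,0.001,-0.001,0,0.061,0,0]]'
python3 -m handwheel '[[-0.011,0.006,-0.005,0,0.12,0,0],[-0.01,0.006,-0.006,0,0.12,0,0],[-0.009,0.005,-0.008,0,0.12,0,0],[-0.008,0.006,-0.008,0,0.11,0,0],[-0.007,0.005,-0.009,0,0.12,0,0],[-0.006,0.006,-0.01,0,0.11,0,0],[-0.005,0.005,-0.011,0,0.12,0,0],[-0.003,0.006,-0.011,0,0.11,0,0]]'
python3 -m handwheel '[[-0.002,0.005,-0.012,0,0.117,0,0],[0,0,0,0,0,0,0],[0,0,0,0,0,0,0]]'
python3 - <<'E'
from st import *
from workcell import optics
print(p.round(4),Rm.round(3),s["wrist_force"].round(1))
c=optics.read_camera("side"); np.savez("pics/s17.npz",**c); cv2.imwrite("pics/s17.png",c["image"][:,:,::-1])
W,ok=world(c);x,y,z=W[...,0],W[...,1],W[...,2]
for a in np.arange(.42,.57,.02):
    k=ok&(x>a)&(x<a+.02)&(y>.182)&(y<.2)&(z>.02)&(z<.14); print(a.round(2),np.percentile(z[k],97).round(4) if k.any() else 0,end=" ")
plan(p,Rm,[((.608,.225,.036),down(-90),5)],0)
E
```

```text
time: 30.02
tool_pos: [0.583, 0.0701, 0.1588]
tcp_rot: [-1.221, 1.203, -1.191]
wrist_force: [0.2, -0.3, -1.9]
width: 0.187
time: 31.02
tool_pos: [0.5964, 0.1213, 0.1456]
tcp_rot: [-0.919, 1.594, -1.579]
wrist_force: [-0.0, 0.1, -2.2]
width: 0.183
time: 32.02
tool_pos: [0.6036, 0.2149, 0.101]
tcp_rot: [-0.132, 2.171, -2.162]
wrist_force: [-0.4, -0.0, -2.1]
width: 0.184
time: 32.4
tool_pos: [0.6044, 0.2264, 0.0968]
tcp_rot: [0.011, -2.223, 2.215]
wrist_force: [0.7, 0.4, -1.1]
width: 0.182
[0.6044 0.2264 0.0968] [[-1.    -0.008  0.002]
 [-0.002  0.003 -1.   ]
 [ 0.008 -1.    -0.003]] [ 0.7  0.4 -1.1]
0.42 0.1279 0.44 0.1366 0.46 0.1217 0.48 0.121 0.5 0.1169 0.52 0.1144 0.54 0.1103 0.56 0.1229 [[-0.001,0.012,0,0,0,0,0.0],[-0.001,0.012,0,0,0,0,0.0],[-0.001,0.012,0.001,0,0,0,0.0],[-0.001,0.012,0,0,0,0,0.0],[0,0.013,0.001,0.003,0.002,0.008,0.0]]
end [0.608  0.2246 0.0357] 5
```

View pics/s17.png

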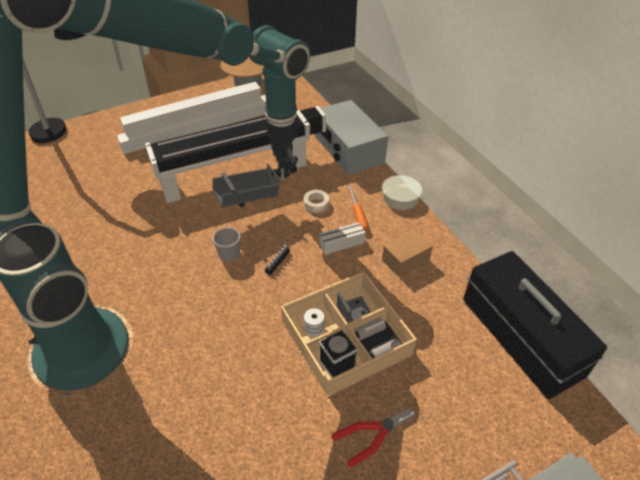

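Both sleeves are visible lying in the cell at (375,328) and (385,350), and the empty scoop hangs over the open bench. Lowering to rest at the earlier TCP height of about 0.0306.

```bash
python3 -m handwheel '[[-0.001,0.012,0,0,0,0,0],[-0.001,0.012,0,0,0,0,0],[-0.001,0.012,0.001,0,0,0,0],[-0.001,0.012,0,0,0,0,0],[0,0.013,0.001,0.003,0.002,0.008,0],[0,0.002,0,0,0,0,0],[0,0,0,0,0,0,0]]'
python3 -m handwheel '[[0,0.002,0,0,0,0,0],[0,0.001,0,0,0,0,0],[0,0,0,0,0,0,0]]'
```

```text
time: 33.33
tool_pos: [0.6082, 0.2251, 0.034]
tcp_rot: [-0.003, -2.222, 2.22]
wrist_force: [-0.1, -0.4, -1.8]
width: 0.189
time: 33.7
tool_pos: [0.6085, 0.2251, 0.0314]
tcp_rot: [-0.004, -2.223, 2.22]
wrist_force: [-0.3, -0.1, -1.5]
width: 0.183
```

```bash
python3 -m handwheel '[[0,0.001,0,0,0,0,0],[0,0,0,0,0,0,0]]'
python3 -m handwheel '[[0,0.001,0,0,0,0,0],[0,0,0,0,0,0,0]]'
```

```text
time: 33.95
tool_pos: [0.6086, 0.2251, 0.0306]
tcp_rot: [-0.004, -2.223, 2.22]
wrist_force: [-0.2, 0.3, -0.9]
width: 0.182
time: 34.2
tool_pos: [0.6089, 0.2251, 0.0304]
tcp_rot: [0.004, 2.223, -2.22]
wrist_force: [0.1, -1.4, 4.5]
width: 0.183
```

```bash
python3 -m handwheel '[[0,0,0,0,0,0,0.25],[0,0,0,0,0,0,0.5],[0,0,0,0,0,0,0.5],[0,-0.015,0,0,0,0,0.5],[0,-0.05,0,0,0,0,0.5],[0,-0.05,0,0,0,0,0.5],[0,-0.05,0,0,0,0,0.5],[0,0,0,0,0,0,0.5]]'
python3 - <<'E'
from st import *
from workcell import optics
print(p.round(4),s["wrist_force"].round(1))
for n in ["side","top"]:
    c=optics.read_camera(n); np.savez(f"pics/{n}18.npz",**c); cv2.imwrite(f"pics/{n}18.png",c["image"][:,:,::-1])
    W,ok=world(c);x,y,z=W[...,0],W[...,1],W[...,2]
    k=ok&(x>.585)&(x<.66)&(y>.205)&(y<.245)&(z>.045)&(z<.09)
    print(n,"handle top",[np.median(z[k&(x>a)&(x<a+.02)]).round(4) for a in (.59,.61,.625)])
    m=ok&(x>.545)&(x<.635)&(y>-.340)&(y<-.244)&(z>.014)&(z<.055)
    kk,lab,st,cen=cv2.connectedComponentsWithStats(m.astype(np.uint8))
    for i in range(1,kk):
        if st[i,4]>20: q=W[lab==i]; print(" cell",st[i,4],q.min(0).round(3),q.max(0).round(3))
E
```

```text
time: 35.2
tool_pos: [0.6121, 0.2262, 0.2023]
tcp_rot: [0.017, 2.221, -2.21]
wrist_force: [0.8, 0.1, -0.2]
width: 0.501
[0.6121 0.2262 0.2023] [ 0.8  0.1 -0.2]
side handle top [np.float64(0.0553), np.float64(0.0542), np.float64(0.0548)]
 cell 384 [ 0.555 -0.27   0.015] [ 0.622 -0.244  0.041]
 cell 268 [ 0.557 -0.33   0.014] [ 0.623 -0.306  0.042]
top handle top [np.float64(0.0537), np.float64(0.0539), np.float64(nan)]
 cell 367 [ 0.556 -0.333  0.017] [ 0.621 -0.305  0.041]
 cell 271 [ 0.554 -0.269  0.023] [ 0.618 -0.245  0.04 ]
  return _methods._mean(a, axis=axis, dtype=dtype,
  ret = ret.dtype.type(ret / rcount)
```

View pics/top18.png

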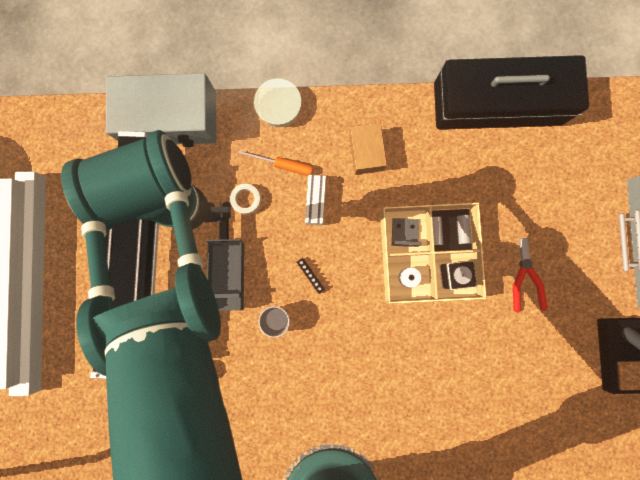

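View pics/side18.png

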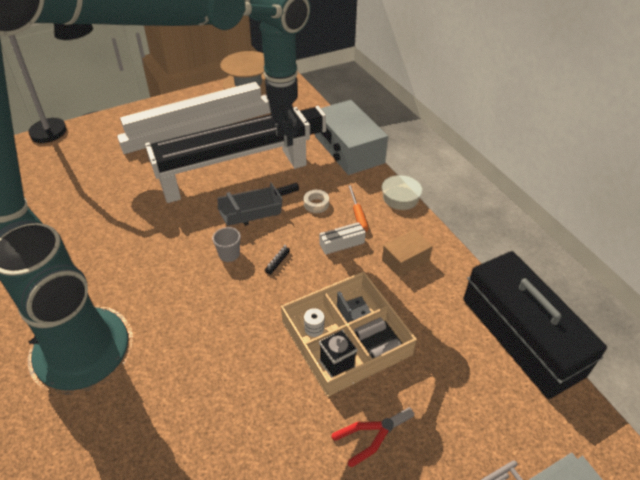

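The scoop stands empty and level at (225,270), with the gripper clear of it. Both sleeves lie on the pad with tops at z≈0.041 (expected 0.036). In the pictures nothing else has moved, so I hand in.

```bash
python3 - <<'E'
from workcell import workorder
print(workorder.finish_job())
E
```

```text
the job is handed in; nothing more can be done
None
```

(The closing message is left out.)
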